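Draw the follower out of a small cheese mould

ROBOT

A 6-joint arm with a two-finger parallel gripper is mounted at the origin on a cart in front of the work surface, level with it; the furniture and walls round the work are solid. World frame = base frame: x ahead of the robot, y to its left, z up, the work surface at z = 0. Lengths are in mm, angles in rad, forces in N, time in s.
With the tool pointing down it reaches from about 350 to 975 mm from the base axis. Payload 7.1 kg.
Tool frame: the origin (TCP) lies midway between the tips of the shut fingers; the grasp point (between the pads) lies 19 mm behind it (ctrl.hold_point_z is the distance from the TCP to the grasp point, in mm); x points along the fingers, y is the direction in which the jaws open and shut, and the axes are right-handed (so a half turn about x gives the same grasp; the last joint's range is limited). The gripper opens to 88 mm and grips with 3 to 60 N. Pads are 20 mm wide; open, the fingers measure 115 mm over their backs; the gripper's body (75 mm by 178 mm) begins 61 mm behind the grasp point.
Start: joints at [1.088, 0.423, 1.63, -0, 1.089, -0.019], TCP at [279.561, 558.972, 184.975] pointing down, gripper open.
Joint ranges: [-3, 3], [-0.9, 2.11], [0.09, 2.58], [-1.31, 4.45], [0.11, 2.69], [-2.54, 2.54]. Speed limits (rad/s): [2.39, 2.39, 3.01, 3.14, 3.14, 3.14].

INTERFACE

Orientations are given as a rotation vector (axis times angle).
In Python, from workcell import ctrl, get_image, calibration gives the robot as it stands.
- The arm moves only by the tool move_arm, never from a script. Its argument "rows" is a list of rows, each a list of 5 numbers: the shift along the world's x, y, z in mm, then the turn about the world's z in rad, then the closure, from -1 (fully open) to 1 (shut). In form: [[tx, ty, tz, roll, jaw], ...]. A call has 1 to 12 rows; each row is the pose to reach, as a shift and turn from the pose measured when the call began; what a row does not reach only later rows make up. A row lasts 1/8 s, in which the tool goes at most 62.5 mm and 10.7 degrees, less where a joint would pass 70% of its speed; a pose out of reach is approached as far as the arm can. A call with a gripper value outside its range is refused whole. The fingers move at their own pace and stop on an object; the grip force is fixed at half the most. Time passes only in rows, so rows that repeat a pose let the fingers close. It gives the time, the measured TCP pose, the force and the opening at its end, in the units of the state.
- ctrl.get_obs(): the state, without advancing time (a new reading comes with each control period).
- get_image(name): name is "scene" or "top" or "wrist"; returns the picture (420x560x3 uint8, blue, green, red); there is no depth.
- calibration(name): a dict with "fx", "fy", "cx", "cy" (pixels), "view" (4x4, takes a point from world to camera coordinates); the wrist camera has in their place "T_tool_cam" (4x4, takes a point from camera to tool coordinates, whose origin is the TCP and whose axes are the tool frame's). Camera axes: x right, y up, looking along -z (the intrinsics and any distortion apply to the point x, -y, -z); pixel columns grow to the right and rows downward; lengths in mm; the calibration is good to about 2 mm. A picture is of the moment at which its call begins: read the wrist's pose just before it. calibration takes no time and is no camera call.
- ctrl.close_job(): hands the job in, once; it reports no verdict.
The state is a dict: "t": time; "qpos": joint angles; "qvel": joint speeds; "joint_torque": joint torques, N m; "ee_pos": TCP position; "orientation": TCP orientation; "ft_force": force on the tool from outside, world axes, zero at the start; "moment": the same for the moment, N m; "width": finger opening in mm.
Only numpy, scipy, OpenCV 4.12 (cv2) and the standard library are available. Lean on these libraries where they do the work, as an engineer would, in place of code of your own. Each camera call takes 0.05 s, during which the arm holds its last target.

TASK

The cheese is pressed: take the draw rod from the wooden block, screw it clockwise into the tapped bush of the follower (the white disc sealed deep in the steel mould) until its collar is fully home and just snug on the follower, and draw the follower straight up out of the mould. Find the thread by feel: do not press hard on the cheese below, and do not twist the follower round on it, which would tear the rind. Then stand the follower flat in the middle of the plate, upright with the rod still screwed in, let go, and leave the cheese trier and the other things where they are.

Things in the scene. Friction and masses are not known exactly. Their poses are not given: they have to be found in the camera images.
- mould: Round steel cheese mould, open at the top, clipped on a heavy round beech base (116 mm across, 22 high) that does not move. Origin: centre of the base's underside on the worktop; z up along the bore. Bore 77 mm across, outside 85 (rim bead 90), rim 117 mm above the worktop. The follower sits in the bore on the pressed cheese, which is fixed and hard.
- follower: White plastic disc, 73 mm across, 34 high, about 0.2 kg, nothing on it to grip. Origin: centre of its underside, 56 mm above the worktop at the start; z up, x along the mould's x. Its face is then 27 mm below the mould's rim. A black rubber seal holds it in the bore: 6 to 11 N plus the weight draws it out. A turning moment over about 0.3 Nm twists it on the cheese (0.2 rad tears the rind).
- cheese: The pressed young cheese, a pale fixed disc 76 mm across, 34 high, that fills the bottom of the bore under the follower. It is marked if the follower is pressed on it with more than 25 N. Origin: centre of its underside.
- socket (a point): Centre of the steel bush's mouth in the follower's face, 34 mm above the follower's origin; z up. Blind bore 28 mm across, 28 deep, with three short thread segments (right-hand, three-start) 4 mm down, 20 mm across between their inner ends; their angles are not marked. 11 mm down sits a small vent disc whose spring pushes the rod's tip up: 3.6 N at first, 7.6 N with the rod home.
- draw_rod: The puller: upright steel rod, 118 mm long, 0.16 kg. Origin: its lower tip, on the axis; z up. From the tip up: pilot 12 mm across widening to 17 in the first 5 mm; coarse thread 26 mm over the crests from 7 to 25 mm; collar 38 mm across, 25 to 30 mm; shank 10 mm across; plain round dark wooden handle 33 mm across, 80 to 118 mm. It hangs by its collar in a hole of the block.
- grip (a point): Point on the draw rod's axis at mid-handle, 100 mm above the tip, 75 mm above the collar's underside; grip at any yaw. Within one grasp the thread catches after at most 120 degrees of clockwise turning under pressure; released before that, the vent spring lifts the rod a few mm and it stands loose in the bush. Caught, it stays put when released. Axial play about 1 mm.
- collar (a point): Centre of the collar's underside, 25 mm above the rod's tip; z up. Pushed in, the rod stops with this point 7 to 16 mm above the follower's face, by the chance angle of the threads. Kept pressed (8 to 9 N) and turned clockwise from above, it sinks 3.8 mm a radian (lead 24 mm), 0.3 to 0.7 of a turn, till the collar meets the face and it goes stiff: below 0.1 Nm running, 0.15 to 0.25 snug.
- block: Wooden parking block, 128 x 52 x 45 mm, fixed. Origin: centre of its underside; x along its length. Two holes 31 mm across, 42 mm either side of its centre along x; in one hangs the draw rod, in the other the trier, each by a collar that lies on the block's top.
- trier: Cheese trier, the other tool in the block: a similar rod with a wooden T handle (62 x 15 x 20 mm, 83 to 103 mm above its tip) and a slim blade, 103 mm long. Origin: its lower tip. Not needed; it stays in its hole.
- plate: White round plate, 144 mm across, loose, 0.35 kg. Origin: centre of its underside. Flat inside, 5 mm above its underside, to about 48 mm from the centre; the rim rises to 15 mm.
- spice_jar: Glass spice jar with a green cap, 46 mm across, 106 high, standing in front of the mould. Origin: centre of its underside. Not needed.
- garlic: Garlic bulb, 50 mm, lying on the worktop. Origin: its underside. Not needed.
- lemon: Lemon, 75 x 58 x 59 mm, lying on the worktop. Origin: its underside. Not needed.
- tumbler: Drinking glass, 81 mm across, 91 high, behind the mould. Origin: centre of its underside. Not needed.
Not all that is in view belongs to the job. Leave any pink or purple look-alike of the draw_rod alone.

How it is judged:
By the outcome, as a careful person would: the job done as asked, in the order asked, and still so for the second after the job is handed in, with the robot touching nothing.
It also fails if it takes over 72 s, if anything falls off the work surface, if the arm or the gripper's body presses on something with over 40 N, if the wrist force passes 120 N, or if a joint passes its speed limit or range.

## Working session

There is one attempt and no reset: what is moved stays moved. The work goes in short steps, Python scripts to look and compute and a tool call to move; the robot and the scene stay as the last step left them, time stands still between calls to the robot, and variables do not carry over. Pictures are saved under pics/ and viewed, and the job is handed in when it is done.

Besides the shell and the picture viewer there is one more tool, called by a JSON object that holds its "name" and its "arguments". move_arm: Moves the arm, as the interface text tells. Its arguments: {"type":"object","properties":{"rows":{"type":"array"}},"required":["rows"]}

```bash
mkdir -p pics; ls; cat > h.py <<'E'
import numpy as np, cv2
from workcell import ctrl, get_image, calibration
def snap(n,f):
    im=get_image(n); cv2.imwrite('pics/'+f,im); return im
def ray(cal,u,v):
    d=np.array([(u-cal['cx'])/cal['fx'],-(v-cal['cy'])/cal['fy'],-1.0])
    V=np.array(cal['view']); R=V[:3,:3]; t=V[:3,3]
    return -R.T@t, R.T@d
def onz(n,u,v,z):
    c=calibration(n); o,d=ray(c,u,v); return o+d*(z-o[2])/d[2]
def proj(n,p):
    c=calibration(n); V=np.array(c['view']); q=V[:3,:3]@np.array(p)+V[:3,3]
    return c['cx']+c['fx']*q[0]/-q[2], c['cy']+c['fy']*-q[1]/-q[2]
E
python3 - <<'E'
from h import *
for n in ['scene','top','wrist']: snap(n,n+'0.png'); print(calibration(n))
print(ctrl.get_obs())
E
```

```text
pics
{'fx': 489.07149602342656, 'fy': 489.07149602342656, 'cx': 280.71972237003826, 'cy': 218.62686195861943, 'view': array([[ 8.49298396e-01, -5.27781491e-01, -1.17869516e-02,
        -3.44581278e+02],
       [ 3.64519135e-01,  5.70136179e-01,  7.36254398e-01,
        -4.82241894e+02],
       [-3.81861276e-01, -6.29596249e-01,  6.76602195e-01,
        -8.31764822e+02],
       [ 0.00000000e+00,  0.00000000e+00,  0.00000000e+00,
         1.00000000e+00]])}
{'fx': 417.0949435048775, 'fy': 417.0949435048775, 'cx': 268.24316627579043, 'cy': 211.08524913000775, 'view': array([[ 1.83453482e-02, -9.99829798e-01, -1.95516753e-03,
         2.82580062e+02],
       [ 9.97393040e-01,  1.81640713e-02,  6.98368808e-02,
        -5.83613910e+02],
       [-6.97894806e-02, -3.23125238e-03,  9.97556508e-01,
        -1.01560218e+03],
       [ 0.00000000e+00,  0.00000000e+00,  0.00000000e+00,
         1.00000000e+00]])}
{'fx': 361.506365562974, 'fy': 361.506365562974, 'cx': 269.53781105963145, 'cy': 208.44023616948718, 'T_tool_cam': array([[-4.19994811e-04,  2.62382207e-01, -9.64963938e-01,
        -2.00
[... 213 characters left out ...]
000000e+00,  0.00000000e+00,
         1.00000000e+00]])}
{'t': 0.15, 'qpos': array([ 1.08800806e+00,  4.23628051e-01,  1.63048918e+00,  9.11232673e-06,
        1.08859893e+00, -1.90051437e-02]), 'qvel': array([ 0.00011132, -0.00261244, -0.00238431, -0.00016575, -0.00034428,
        0.00039308]), 'joint_torque': array([ 3.67970406e-04, -5.44981420e+01, -2.73918700e+01,  6.43768650e-02,
        2.04036618e-02, -9.35453204e-05]), 'ee_pos': array([279.34749495, 558.58193768, 184.4134844 ]), 'orientation': array([ 0.36282052,  1.54031908, -0.36453959]), 'ft_force': array([-0.43902039,  0.19535775,  0.6687039 ]), 'moment': array([-0.04774057, -0.00767706, -0.03781248]), 'width': 87.59476678198456}
```

View pics/scene0.png

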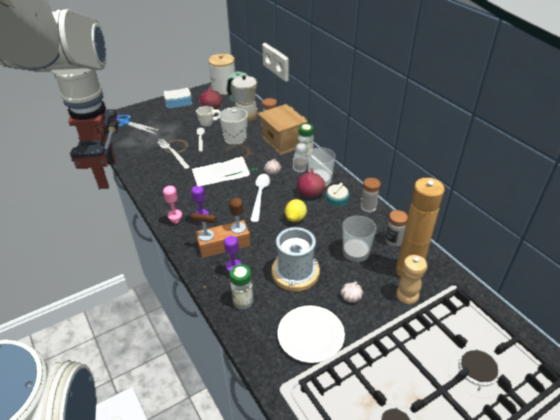

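View pics/top0.png

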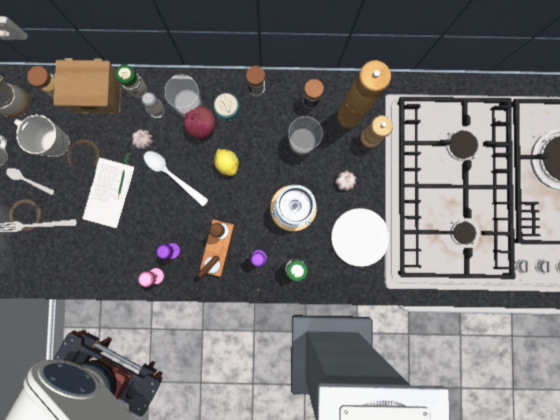

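View pics/wrist0.png

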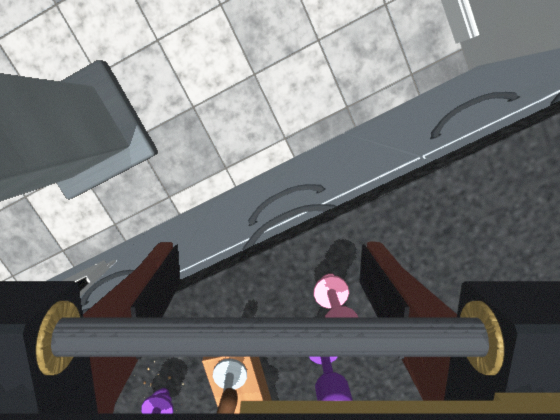

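The scene shows the block at about (222,238). The round dark handle is at (236,206) with the T-handle trier at (203,217). Purple and pink look-alikes stand at (198,198), (232,250) and (172,200). The mould is at (296,258) and the plate at (311,333). I'll zoom in.

```bash
python3 - <<'E'
import cv2,numpy as np
a=cv2.imread('pics/scene0.png')[170:310,150:360]; b=cv2.imread('pics/top0.png')[140:290,130:400]
cv2.imwrite('pics/c1.png',cv2.resize(a,None,fx=3.8,fy=3.8,interpolation=cv2.INTER_CUBIC))
cv2.imwrite('pics/c2.png',cv2.resize(b,None,fx=2.95,fy=2.95,interpolation=cv2.INTER_CUBIC))
E
```

```text
(no output)
```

View pics/c1.png

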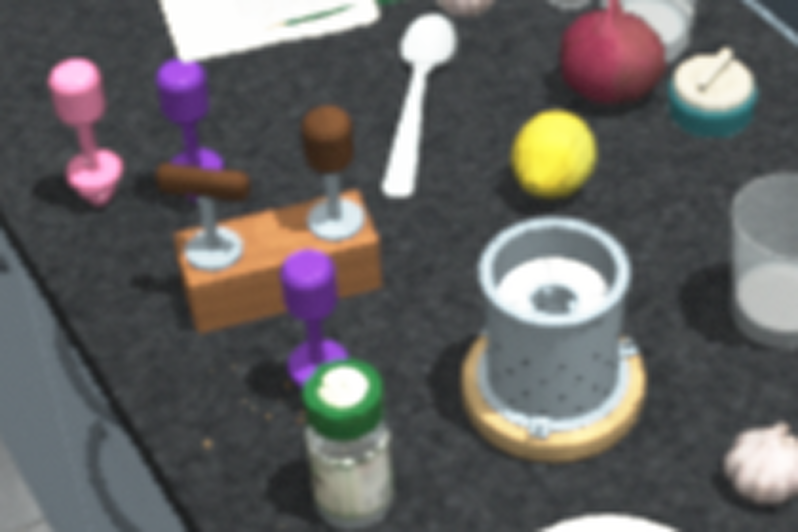

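View pics/c2.png

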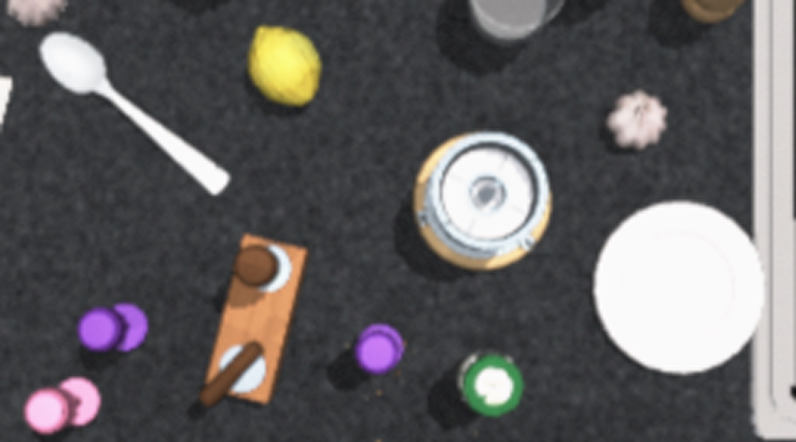

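```bash
python3 - <<'E'
from h import *
T=cv2.imread('pics/top0.png'); S=cv2.imread('pics/scene0.png')
np.set_printoptions(precision=1,suppress=True)
def blob(m,lab,seed):
    n,l,s,c=cv2.connectedComponentsWithStats(m.astype(np.uint8)); i=l[seed[1],seed[0]]
    print(lab,i,s[i] if i else None,c[i])
    return (l==i)
hT=cv2.cvtColor(T,cv2.COLOR_BGR2HSV); hS=cv2.cvtColor(S,cv2.COLOR_BGR2HSV)
# handle dark brown
b=T.astype(int); 
mT=(hT[...,0]<18)&(hT[...,1]>110)&(hT[...,2]<135); m=blob(mT,'handle T',(217,230))
mS=(hS[...,0]<18)&(hS[...,1]>110)&(hS[...,2]<135); m=blob(mS,'handle S',(236,206))
# plate
g=b.min(2)>150; m=blob(g,'plate T',(360,237)); ys,xs=np.where(m); c,_=cv2.findContours(m.astype(np.uint8),0,1); print(cv2.fitEllipse(max(c,key=len)))
gs=S.astype(int).min(2)>150; m=blob(gs,'plate S',(311,333)); c,_=cv2.findContours(m.astype(np.uint8),0,1); e=cv2.fitEllipse(max(c,key=len));print(e)
for n,u,v,z in [('top',216.8,229.8,138),('scene',236,203,138),('top',295.8,205.4,117),('top',295.1,205.4,90),('scene',150+555/3.8,170+265/3.8,117),('scene',150+556/3.8,170+298/3.8,90),('scene',*e[0],13),('scene',150+210/3.8,170+249/3.8,50),('scene',150+336/3.8,170+219/3.8,50),('top',130+245/2.95,140+367/2.95,50),('top',130+267/2.95,140+267/2.95,50)]:
    print(n,u,v,z,onz(n,u,v,z))
E
```

```text
handle T 35 [206 223  17  21 149] [214.8 231. ]
handle S 19 [230 198  12  17 155] [235.6 206.5]
plate T 28 [ 331   95  229  197 8791] [426.1 231.9]
((474.2623291015625, 189.8865509033203), (202.55609130859375, 249.31674194335938), 78.1362075805664)
plate S 59 [ 277  286  179  134 4762] [319.1 346.5]
((353.4144592285156, 334.968017578125), (117.92477416992188, 179.15316772460938), 44.89842987060547)
top 216.8 229.8 138 [526.9 405.  138. ]
scene 236 203 138 [526.6 397.6 138. ]
top 295.8 205.4 117 [585.6 231.  117. ]
top 295.1 205.4 90 [587.9 230.9  90. ]
scene 296.0526315789474 239.73684210526318 117 [592.3 230.9 117. ]
scene 296.3157894736842 248.42105263157896 90 [592.2 229.1  90. ]
scene 353.4144592285156 334.968017578125 13 [595.5   7.9  13. ]
scene 205.26315789473685 235.5263157894737 50 [444.7 422.2  50. ]
scene 238.42105263157896 227.63157894736844 50 [529.  402.6  50. ]
top 213.05084745762713 264.4067796610169 50 [446.  422.8  50. ]
top 220.50847457627117 230.50847457627117 50 [527.4 407.1  50. ]
```

```bash
cat >> h.py <<'E'
from scipy.spatial.transform import Rotation as Rn
def toolR(o=None): 
    o=o or ctrl.get_obs(); return Rn.from_rotvec(o['orientation']).as_matrix()
def wray(o,u,v):
    c=calibration('wrist'); M=np.array(c['T_tool_cam']); R=toolR(o)
    d=np.array([(u-c['cx'])/c['fx'],-(v-c['cy'])/c['fy'],-1.0])
    return np.array(o['ee_pos'])+R@M[:3,3], R@M[:3,:3]@d
def wonz(o,u,v,z):
    a,d=wray(o,u,v); return a+d*(z-a[2])/d[2]
def wproj(o,p):
    c=calibration('wrist'); M=np.array(c['T_tool_cam']); R=toolR(o)
    q=M[:3,:3].T@(R.T@(np.array(p)-o['ee_pos'])-M[:3,3])
    return c['cx']+c['fx']*q[0]/-q[2], c['cy']-c['fy']*q[1]/-q[2]
E
python3 - <<'E'
from h import *
o=ctrl.get_obs(); R=toolR(o); print(R.round(3)); print('jaw yaw',np.degrees(np.arctan2(R[1,1],R[0,1])), o['qpos'][[0,5]])
T=cv2.imread('pics/top0.png')
# plate: circle by Hough
g=cv2.cvtColor(T,cv2.COLOR_BGR2GRAY)
for box in [(320,195,400,280),(260,175,330,240)]:
    x0,y0,x1,y1=box; print(cv2.HoughCircles(cv2.medianBlur(g,3)[y0:y1,x0:x1],cv2.HOUGH_GRADIENT,1.0,5,param1=120,param2=12,minRadius=12,maxRadius=34), x0,y0)
E
```

```text
[[-0.001  0.447  0.894]
 [-0.001  0.894 -0.447]
 [-1.    -0.001 -0.   ]]
jaw yaw 63.42694314686883 [ 1.08800806 -0.01900514]
[[[39.5 41.5 28.8]
  [43.5 38.5 33.4]
  [37.5 46.5 33.4]
  [42.5 46.5 24.6]
  [35.5 36.5 22.3]]] 320 195
[[[33.5  32.5  23.9 ]
  [37.5  27.5  17.4 ]
  [29.5  35.5  19.5 ]
  [38.5  34.5  17.8 ]
  [26.5  30.5  22.4 ]
  [32.5  25.5  16.9 ]
  [22.5  43.5  18.8 ]
  [33.5  40.5  15.8 ]
  [40.5  39.5  12.7 ]
  [27.5  23.5  12.7 ]
  [38.5  22.5  12.7 ]
  [25.5  39.5  13.6 ]
  [42.5  27.5  12.3 ]
  [21.5  34.5  12.25]]] 260 175
```

{"name": "move_arm", "arguments": {"rows": [[30, -20, 16, 0.04, -1], [80, -50, 16, 0.1, -1], [130, -80, 16, 0.16, -1], [180, -112, 16, 0.22, -1], [220, -137, 16, 0.255, -1], [242, -150, 16, 0.255, -1], [249, -155, 16, 0.255, -1], [249, -155, 16, 0.255, -1]]}}

```text
t: 1.15
ee_pos: [527.7, 404.0, 200.2]
orientation: [0.163, 1.565, -0.165]
ft_force: [-1.4, -0.0, 0.8]
width: 87.8
```

```bash
python3 - <<'E'
from h import *
o=ctrl.get_obs(); snap('wrist','w1.png'); print(o['ee_pos'],o['t'],o['width'],o['ft_force'])
for p in [(528,404,138),(528,404,50)]: print(wproj(o,p))
E
```

```text
[527.67978692 403.9613089  200.15389707] 1.15 87.81421892706655 [-1.3748391  -0.01354374  0.7758624 ]
(np.float64(269.886847598401), np.float64(208.90429660925346))
(np.float64(269.8951151003267), np.float64(185.46710418754972))
```

View pics/w1.png

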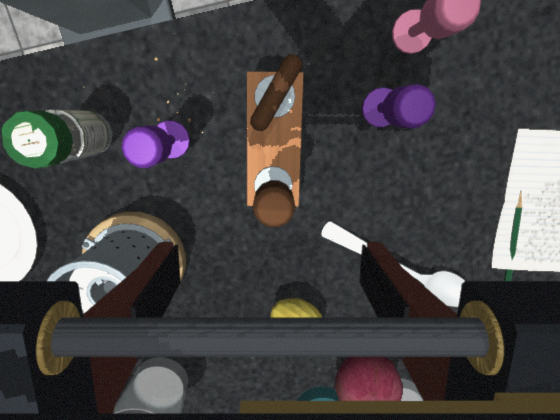

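The wrist view shows the round handle's top at about (274,204), the draw rod's collar at (273,181) and the trier's T at (275,92). This is the dark-wood draw rod. The purple rods are at (145,147) and (412,105). I'll refine the position.

```bash
python3 - <<'E'
from h import *
o=ctrl.get_obs(); W=cv2.imread('pics/w1.png')
cv2.imwrite('pics/w1c.png',cv2.resize(W[150:250,200:340],None,fx=5,fy=5,interpolation=cv2.INTER_CUBIC))
h=cv2.cvtColor(W,cv2.COLOR_BGR2HSV); print(h[204,274],h[215,274],h[190,260],h[150,280])
m=((h[...,0]<15)&(h[...,2]<135)&(h[...,1]>90)).astype(np.uint8); n,l,s,c=cv2.connectedComponentsWithStats(m); i=l[206,274]; print(s[i],c[i])
E
```

```text
[ 13 132 110] [ 13 138 124] [  6 135  36] [ 13 134 202]
[ 253  181   44   46 1478] [273.61772666 204.57510149]
```

View pics/w1c.png

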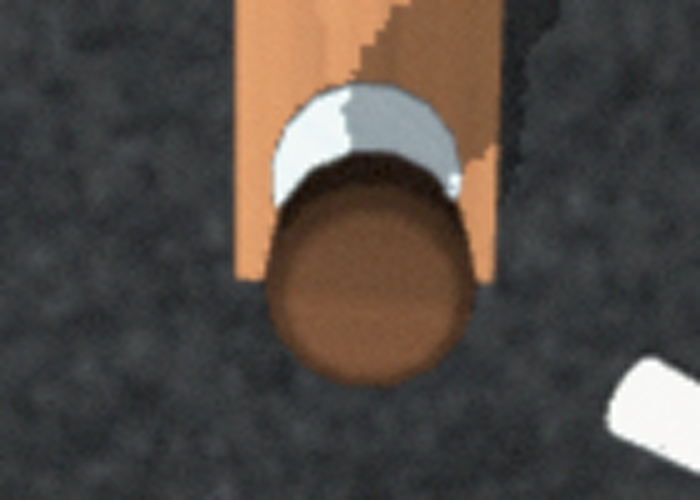

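```bash
python3 - <<'E'
from h import *
o=ctrl.get_obs()
print(wonz(o,274.2,206.6,138),wonz(o,273.4,185.4,50))
# preview mould from w1
E
```

```text
[526.53485382 407.91652611 138.        ] [528.26689782 407.78362178  50.        ]
```

{"name": "move_arm", "arguments": {"rows": [[0, 3.6, -10, 0, -1], [0, 3.6, -35, 0, -1], [0, 3.6, -60, 0, -1], [0, 3.6, -82, 0, -1], [0, 3.6, -95, 0, -1], [0, 3.6, -99, 0, -1], [0, 3.6, -99, 0, -1]]}}

```text
t: 2.08
ee_pos: [527.2, 408.3, 101.5]
orientation: [0.162, 1.565, -0.164]
ft_force: [-0.0, 0.0, -0.0]
width: 87.8
```

{"name": "move_arm", "arguments": {"rows": [[0, 0, 0, 0, 1], [0, 0, 0, 0, 1], [0, 0, 0, 0, 1], [0, 0, 0, 0, 1], [0, 0, 0, 0, 1], [0, 0, 0, 0, 1]]}}

```text
t: 2.82
ee_pos: [527.2, 408.3, 101.4]
orientation: [0.162, 1.565, -0.164]
ft_force: [0.2, 0.0, 1.1]
width: 31.5
```

```bash
python3 - <<'E'
from h import *
o=ctrl.get_obs(); print(o['ee_pos'],o['width'],o['ft_force'],o['moment'],o['qpos'])
snap('wrist','w2.png')
E
```

```text
[527.23768462 408.27475806 101.43082203] 31.48108537097659 [0.23405287 0.01380847 1.08495117] [ 0.01742616 -0.01326761  0.01647793] [ 6.41230156e-01  5.78898214e-01  1.58412357e+00 -3.76756612e-04
  9.79733332e-01 -7.21400678e-01]
```

View pics/w2.png

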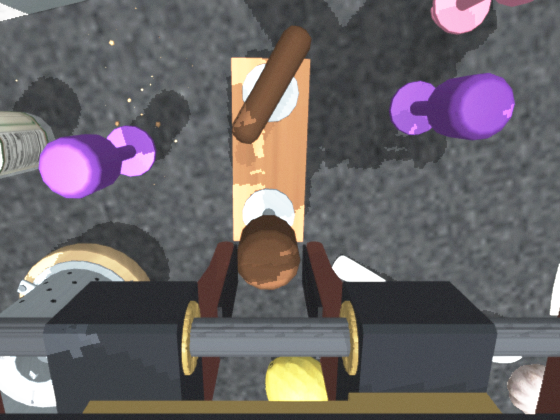

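The wrist view shows the round handle at (268,252) held between the pads. I'll lift it straight out.

{"name": "move_arm", "arguments": {"rows": [[0, 0, 5, 0, 1], [0, 0, 20, 0, 1], [0, 0, 45, 0, 1], [0, 0, 75, 0, 1], [0, 0, 105, 0, 1], [0, 0, 130, 0, 1], [0, 0, 145, 0, 1], [0, 0, 150, 0, 1], [0, 0, 150, 0, 1]]}}

```text
t: 4.0
ee_pos: [527.0, 408.2, 251.2]
orientation: [0.162, 1.566, -0.164]
ft_force: [-0.1, 0.2, 0.6]
width: 0.3
```

```bash
python3 - <<'E'
from h import *
o=ctrl.get_obs(); print(o['ee_pos'],o['width'],o['ft_force'],o['moment'],o['qpos'])
S=snap('scene','s3.png')
a=S[140:320,150:370]; cv2.imwrite('pics/s3c.png',cv2.resize(a,None,fx=3.3,fy=3.3,interpolation=cv2.INTER_CUBIC))
E
```

```text
[527.04283206 408.15110929 251.17329831] 0.2602712130312668 [-0.06557168  0.21374676  0.62305277] [0.01164352 0.02374101 0.02980047] [ 6.41259953e-01  4.24028456e-01  1.46909853e+00 -3.36898720e-04
  1.25006735e+00 -7.21552141e-01]
```

View pics/s3c.png

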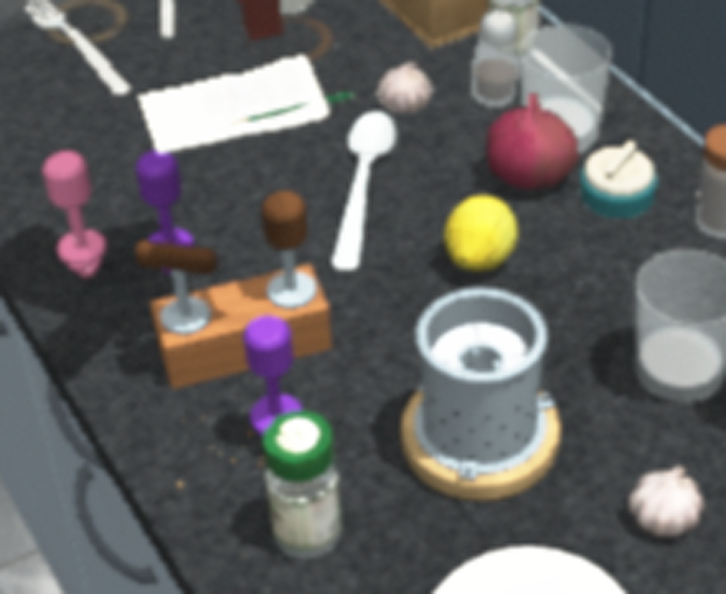

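The lift failed: the rod still stands in its hole and the jaws shut empty (0.3 mm). I'll check the alignment.

```bash
python3 - <<'E'
from h import *
o=ctrl.get_obs(); snap('wrist','w3.png')
R=toolR(o); print(wproj(o,o['ee_pos']),wproj(o,o['ee_pos']-19*R[:,0]))
for z in (138,50): print(wproj(o,(527.5,407.8,z)))
E
```

```text
(np.float64(269.7002245378077), np.float64(236.274844630916)) (np.float64(269.7279245726978), np.float64(248.21434525080738))
(np.float64(269.8140965486948), np.float64(194.49392051535193))
(np.float64(269.89512556596077), np.float64(176.9502192870183))
```

View pics/w3.png

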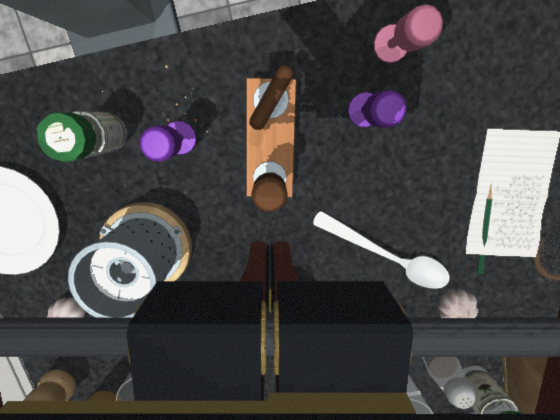

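```bash
python3 - <<'E'
from h import *
for n,b in (('w3',(200,170,340,300)),('w2',(200,170,340,300))):
    W=cv2.imread('pics/%s.png'%n); x0,y0,x1,y1=b
    a=cv2.resize(W[y0:y1,x0:x1],None,fx=4.5,fy=4.5,interpolation=cv2.INTER_CUBIC)
    cv2.imwrite('pics/%sz.png'%n,cv2.convertScaleAbs(a,alpha=1.8,beta=20))
E
```

```text
(no output)
```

View pics/w3z.png

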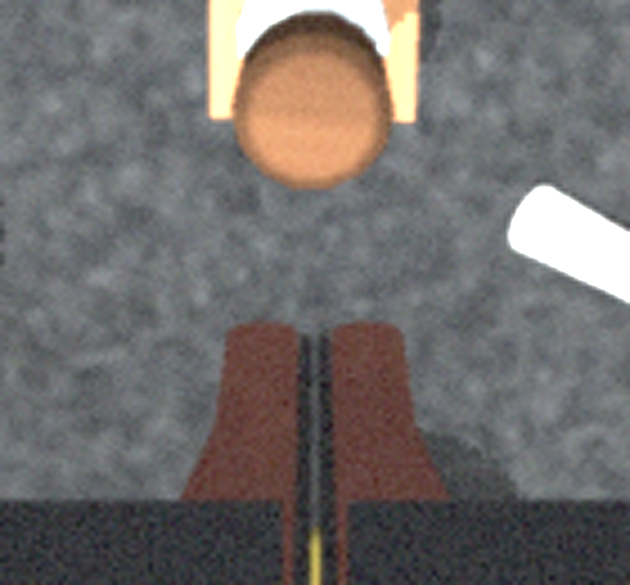

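View pics/w2z.png

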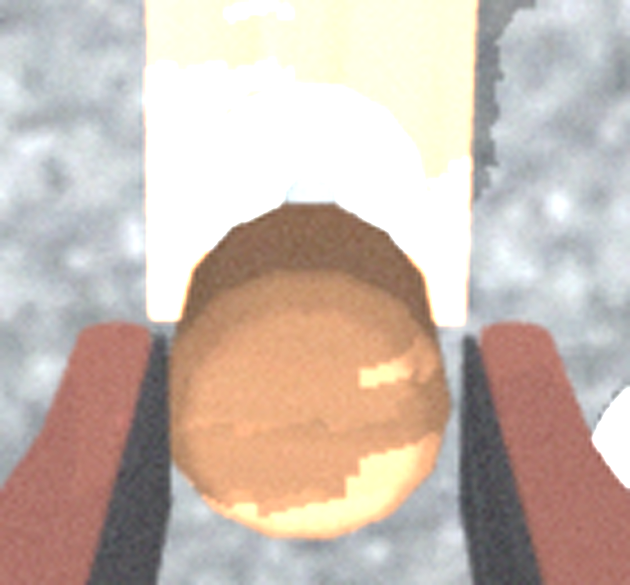

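```bash
python3 - <<'E'
from h import *
o=ctrl.get_obs(); print(proj('scene',o['ee_pos']), proj('top',o['ee_pos']), toolR(o).round(3).tolist())
E
```

```text
(np.float64(230.3232739963454), np.float64(163.3456186196425)) (np.float64(208.01329052121014), np.float64(228.3802767892643)) [[-0.002, 0.206, 0.978], [-0.002, 0.978, -0.206], [-1.0, -0.002, -0.002]]
```

View pics/s3.png

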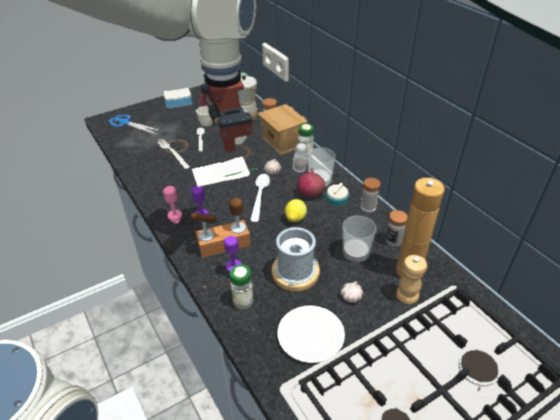

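```bash
python3 - <<'E'
from h import *
o=ctrl.get_obs(); W=cv2.imread('pics/s3.png'); R=toolR(o); e=o['ee_pos']
x0,y0=180,60;f=6
a=cv2.resize(W[y0:y0+120,x0:x0+110],None,fx=f,fy=f,interpolation=cv2.INTER_CUBIC); a=cv2.convertScaleAbs(a,alpha=1.8,beta=20)
for x in range(-140,1,20):
    u,v=proj('scene',e+R[:,0]*x); cv2.circle(a,(int((u-x0)*f),int((v-y0)*f)),4,(0,255,0) if x else (0,0,255),-1)
cv2.imwrite('pics/s3z.png',cv2.resize(a,None,fx=.8,fy=.8))
E
```

```text
(no output)
```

View pics/s3z.png

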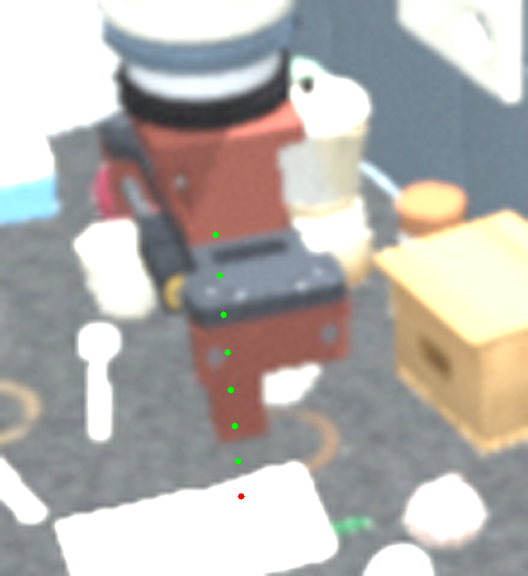

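```bash
python3 - <<'E'
from h import *
o=ctrl.get_obs(); R=toolR(o); e=o['ee_pos']; print(ctrl.hold_point_z)
for hw in (8,10,12.5):
  print(hw,[(x,round(wproj(o,e+R@np.array([x,0,-hw]))[1],1)) for x in range(-50,1,10)])
# lateral check of apparent separation when open (w1): tips inner edges
print([(x,[round(wproj(o,e+R@np.array([x,s*43.9,0]))[0]) for s in(-1,1)]) for x in range(-50,1,10)])
# scene tip
for x in (-40,-35,-30,-25): print(x,proj('scene',e+R@np.array([x,0,0])))
W=cv2.imread('pics/w1.png'); cv2.imwrite('pics/w1f.png',cv2.convertScaleAbs(cv2.resize(W[225:325,130:420],None,fx=2.7,fy=2.7),alpha=2,beta=20))
E
```

```text
18.700000000000003
8 [(-50, np.float64(257.0)), (-40, np.float64(248.7)), (-30, np.float64(241.4)), (-20, np.float64(234.7)), (-10, np.float64(228.7)), (0, np.float64(223.3))]
10 [(-50, np.float64(252.9)), (-40, np.float64(244.8)), (-30, np.float64(237.6)), (-20, np.float64(231.1)), (-10, np.float64(225.3)), (0, np.float64(220.0))]
12.5 [(-50, np.float64(247.6)), (-40, np.float64(239.8)), (-30, np.float64(232.8)), (-20, np.float64(226.6)), (-10, np.float64(221.0)), (0, np.float64(215.8))]
[(-50, [173, 367]), (-40, [178, 361]), (-30, [183, 356]), (-20, [187, 352]), (-10, [191, 348]), (0, [195, 345])]
-40 (np.float64(228.88293166878384), np.float64(148.7738330200395))
-35 (np.float64(229.06684979776227), np.float64(150.63451259049373))
-30 (np.float64(229.24964032179537), np.float64(152.48378430519682))
-25 (np.float64(229.43131357923625), np.float64(154.32175275613616))
```

View pics/w1f.png

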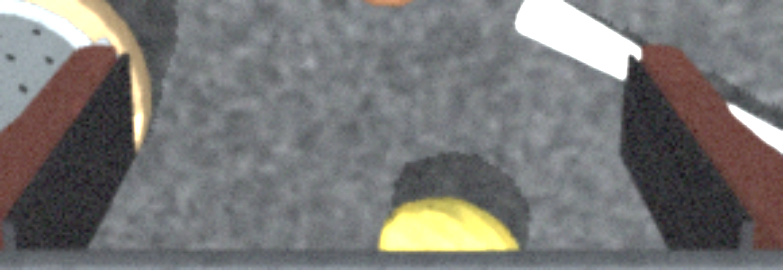

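The pads' inner tips are 185 px apart in w1 for 87.8 mm of opening. That puts them about 171 mm from the camera, so the real tips are about 37 mm behind the reported TCP. The scene view agrees, at about 35 mm. The first grasp therefore only nipped the handle's top edge. I'll regrasp with the TCP about 33 mm lower, stopping part-way to check.

{"name": "move_arm", "arguments": {"rows": [[0, -0.5, 0, 0, -1], [0, -0.5, -10, 0, -1], [0, -0.5, -40, 0, -1], [0, -0.5, -80, 0, -1], [0, -0.5, -110, 0, -1], [0, -0.5, -135, 0, -1], [0, -0.5, -150, 0, -1], [0, -0.5, -160, 0, -1], [0, -0.5, -170, 0, -1], [0, -0.5, -177, 0, -1], [0, -0.5, -182, 0, -1], [0, -0.5, -182, 0, -1]]}}

```text
t: 5.6
ee_pos: [526.7, 407.4, 68.2]
orientation: [0.161, 1.567, -0.165]
ft_force: [-0.3, -1.3, 0.4]
width: 87.6
```

```bash
python3 - <<'E'
from h import *
o=ctrl.get_obs(); print(o['ee_pos'],o['width'],o['ft_force'],o['moment'])
snap('wrist','w4.png'); S=snap('scene','s4.png'); cv2.imwrite('pics/s4c.png',cv2.resize(S[120:260,150:290],None,fx=4,fy=4,interpolation=cv2.INTER_CUBIC))
E
```

```text
[526.66140206 407.38280959  68.16817466] 87.61139510317598 [-0.26861818 -1.32753242  0.35145754] [-0.0072941  -0.01391427  0.01593312]
```

View pics/w4.png

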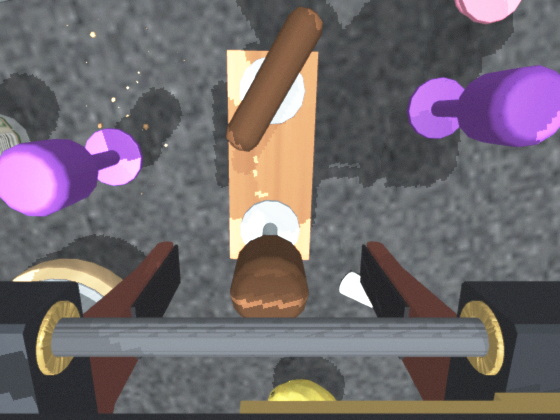

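View pics/s4c.png

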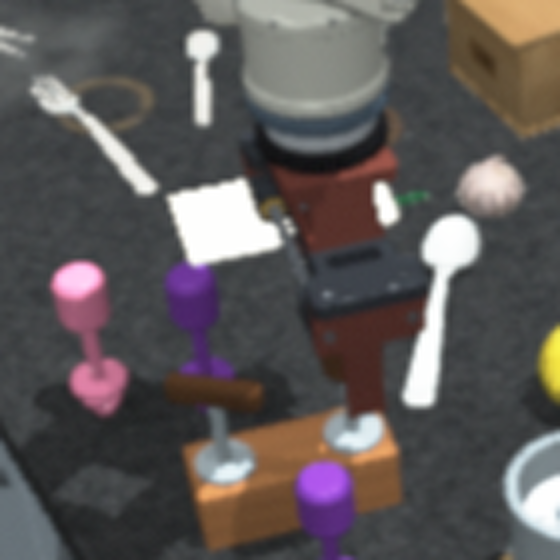

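The handle now sits well between the pads: wrist view handle (268,285), pad tips at row 245. Closing.

{"name": "move_arm", "arguments": {"rows": [[0, 0, 0, 0, 1], [0, 0, 0, 0, 1], [0, 0, 0, 0, 1], [0, 0, 0, 0, 1], [0, 0, 0, 0, 1], [0, 0, 0, 0, 1]]}}

```text
t: 6.45
ee_pos: [526.9, 407.6, 68.6]
orientation: [0.162, 1.566, -0.165]
ft_force: [0.2, -0.9, -0.7]
width: 32.7
```

{"name": "move_arm", "arguments": {"rows": [[0, 0, 4, 0, 1], [0, 0, 10, 0, 1], [0, 0, 10, 0, 1]]}}

```text
t: 6.82
ee_pos: [527.3, 407.8, 79.4]
orientation: [0.162, 1.565, -0.164]
ft_force: [0.4, 0.8, -1.4]
width: 32.7
```

```bash
python3 - <<'E'
from h import *
o=ctrl.get_obs(); print(o['ee_pos'],o['width'],o['ft_force'],o['moment'])
E
```

```text
[527.33296322 407.84094486  79.36379961] 32.66723033104822 [ 0.44845573  0.80248078 -1.43688562] [ 2.33786915e-02  7.07686261e-03 -5.25823695e-05]
```

{"name": "move_arm", "arguments": {"rows": [[0, 0, 10, 0, 1], [0, 0, 35, 0, 1], [0, 0, 70, 0, 1], [0, 0, 105, 0, 1], [0, 0, 130, 0, 1], [0, 0, 143, 0, 1], [0, 0, 145, 0, 1], [0, 0, 145, 0, 1]]}}

```text
t: 7.82
ee_pos: [526.8, 407.5, 223.4]
orientation: [0.162, 1.567, -0.165]
ft_force: [0.0, 1.0, -2.2]
width: 32.6
```

{"name": "move_arm", "arguments": {"rows": [[8, -12, 0, 0, 1], [28, -40, 0, 0, 1], [53, -76, 0, 0, 1], [78, -112, 0, 0, 1], [100, -144, 0, 0, 1], [116, -167, 0, 0, 1], [122, -176, 0, 0, 1], [123, -177, 0, 0, 1], [123, -177, 0, 0, 1], [123, -177, 0, 0, 1]]}}

```text
t: 9.07
ee_pos: [649.3, 231.5, 223.4]
orientation: [0.161, 1.567, -0.164]
ft_force: [-0.6, 0.5, -1.7]
width: 32.5
```

```bash
python3 - <<'E'
from h import *
o=ctrl.get_obs(); print(o['ee_pos'],o['width'],o['ft_force'],o['moment'],o['qpos'])
W=snap('wrist','w5.png'); snap('scene','s5.png'); print(wproj(o,(589,231,117)),wproj(o,(589,231,90)))
E
```

```text
[649.29222707 231.45488062 223.37800039] 32.491600739799 [-0.61965215  0.51736394 -1.70760374] [ 0.05975811  0.00233134 -0.07123482] [ 3.25701737e-01  4.83672531e-01  1.43972630e+00 -1.13383893e-03
  1.22092310e+00 -1.03808176e+00]
(np.float64(254.40106044298096), np.float64(125.99893404405606)) (np.float64(255.6718617944858), np.float64(124.78241782721024))
```

View pics/w5.png

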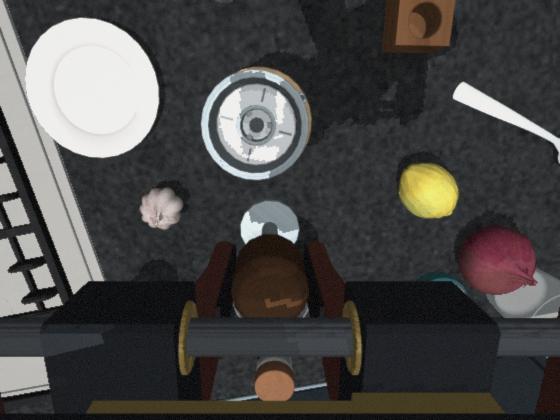

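View pics/s5.png

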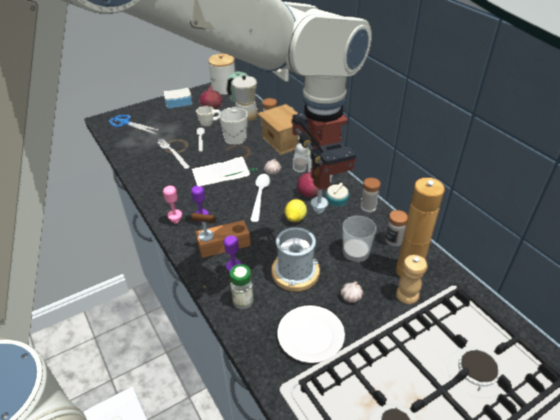

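The wrist view shows the bush at about (257,125), the mould rim centre at (257,123), the plate at (92,88), and the held rod's collar at (269,226). I'll fit these.

```bash
python3 - <<'E'
from h import *
W=cv2.imread('pics/w5.png')
a=cv2.resize(W[55:250,190:325],None,fx=4,fy=4,interpolation=cv2.INTER_CUBIC)[:600*1+180]
cv2.imwrite('pics/w5a.png',a[:560]); cv2.imwrite('pics/w5b.png',a[500:])
h=cv2.cvtColor(W,cv2.COLOR_BGR2HSV)
m=(W.min(2)>140).astype(np.uint8); m[:,170:]=0
n,l,s,c=cv2.connectedComponentsWithStats(m); i=l[60,50]; print('plate',s[i],c[i])
cs,_=cv2.findContours((l==i).astype(np.uint8),0,1); print(cv2.fitEllipse(max(cs,key=len)))
E
```

```text
plate [    0     0   159   281 17057] [85.60708214 96.51855543]
((92.37749481201172, 119.80607604980469), (123.5840072631836, 339.74041748046875), 161.11192321777344)
```

View pics/w5a.png

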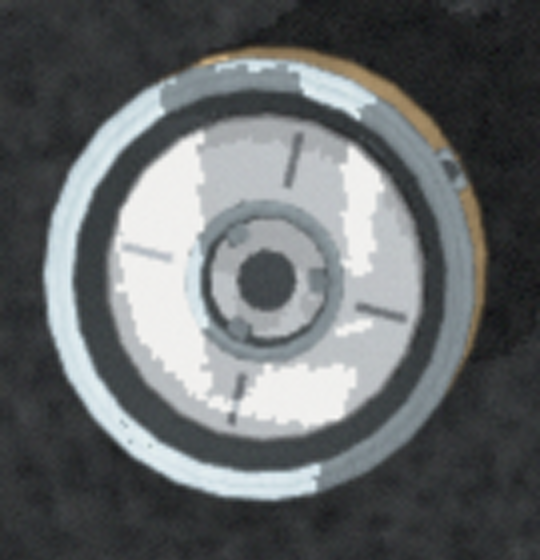

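View pics/w5b.png

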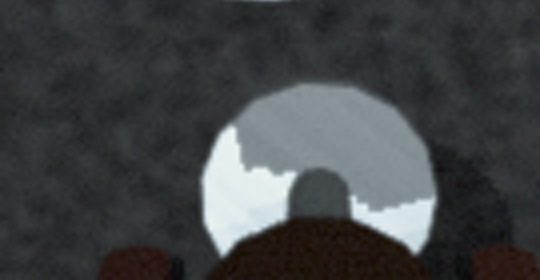

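```bash
python3 - <<'E'
from h import *
np.set_printoptions(precision=1,suppress=True)
o=ctrl.get_obs(); R=toolR(o); e=o['ee_pos']
print('rim',wonz(o,255,125,117),'face',wonz(o,256.5,124,90),'bush',wonz(o,256.2,125,90))
for z in (205,200,195,190): 
    p=wonz(o,269.75,230.2,z); a,b=wproj(o,p+R[:,1]*19),wproj(o,p-R[:,1]*19)
    print(z,p,'tool offs',R.T@(p-e),'diam px',a[0]-b[0])
# scene collar px
print('scene collar', proj('scene',(*e[:2],205)),proj('scene',(*e[:2],195)))
S=cv2.imread('pics/s5.png'); cv2.imwrite('pics/s5c.png',cv2.resize(S[140:250,270:370],None,fx=5,fy=5,interpolation=cv2.INTER_CUBIC))
print('top check')
a=W=cv2.imread('pics/w5.png')[0:175,10:180]; cv2.imwrite('pics/w5p.png',cv2.resize(a,None,fx=3.3,fy=3.3))
E
```

```text
rim [588.5 231.5 117. ] face [588.6 231.7  90. ] bush [589.4 231.3  90. ]
205 [651.8 230.8 205. ] tool offs [18.5  0.   2.5] diam px 59.58719706089397
200 [653.5 230.5 200. ] tool offs [23.5  0.   4.2] diam px 58.25675398727532
195 [655.1 230.1 195. ] tool offs [28.5  0.1  5.9] diam px 56.98442474632449
190 [656.8 229.8 190. ] tool offs [33.5  0.1  7.5] diam px 55.766483095776096
scene collar (np.float64(317.84215647469995), np.float64(201.83914031297095)) (np.float64(317.66517196890976), np.float64(205.23607632868809))
top check
```

View pics/s5c.png

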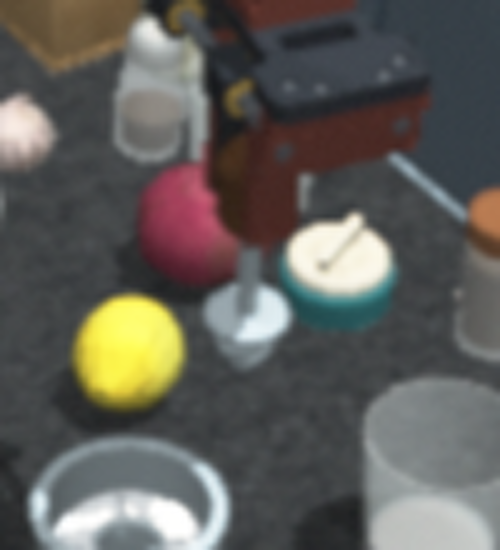

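View pics/w5p.png

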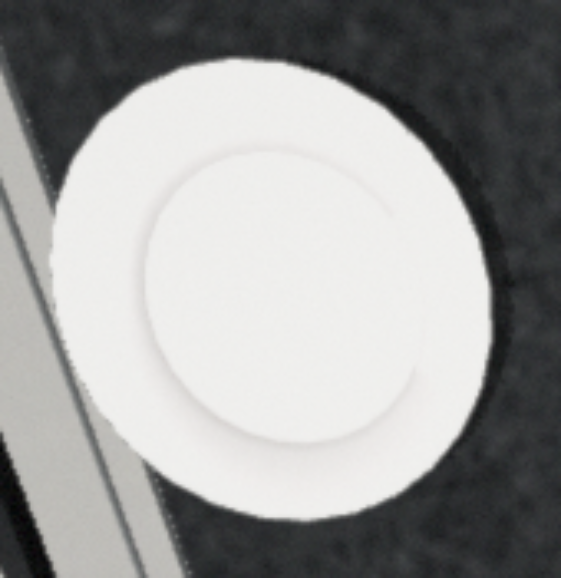

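Collar at z≈205 fits its size. Bush is at about (589.4,231.3). The collar sits 2.5 mm off the tool axis along tool z, which could be a real offset or a camera bias. I'll roll to the counter-clockwise start yaw here and measure the bush again to tell which.

{"name": "move_arm", "arguments": {"rows": [[0, 0, 0, 0.1, 1], [0, 0, 0, 0.27, 1], [0, 0, 0, 0.45, 1], [0, 0, 0, 0.63, 1], [0, 0, 0, 0.81, 1], [0, 0, 0, 0.99, 1], [0, 0, 0, 1.15, 1], [0, 0, 0, 1.25, 1], [0, 0, 0, 1.3, 1], [0, 0, 0, 1.3, 1], [0, 0, 0, 1.3, 1]]}}

```text
t: 10.55
ee_pos: [649.3, 231.5, 223.5]
orientation: [-0.852, 1.398, 0.848]
ft_force: [0.6, -0.3, -1.2]
width: 32.5
```

```bash
python3 - <<'E'
from h import *
np.set_printoptions(precision=2,suppress=True)
o=ctrl.get_obs(); print(o['ee_pos'],o['width'],o['ft_force'],o['moment'],o['qpos'],o['t'])
W=snap('wrist','w6.png'); u,v=wproj(o,(589,231,90)); print(u,v)
u=int(u);v=int(v); x0=max(u-70,0);y0=max(v-70,0); print(x0,y0)
cv2.imwrite('pics/w6a.png',cv2.resize(W[y0:y0+140,x0:x0+140],None,fx=4,fy=4,interpolation=cv2.INTER_CUBIC))
E
```

```text
[649.33 231.55 223.53] 32.51841563611502 [ 0.58 -0.27 -1.24] [ 0.09 -0.   -0.01] [ 0.33  0.48  1.44 -0.    1.22 -2.34] 10.55
327.9210370313666 159.01694079264905
257 89
```

View pics/w6.png

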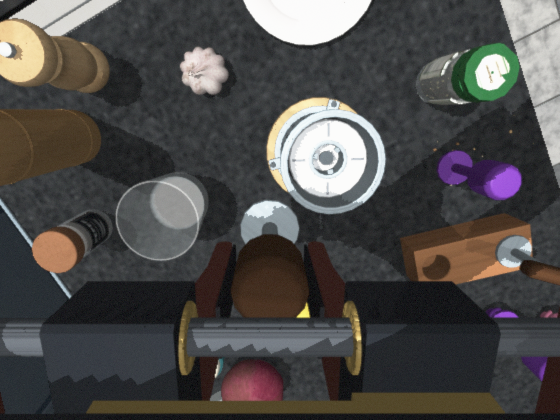

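View pics/w6a.png

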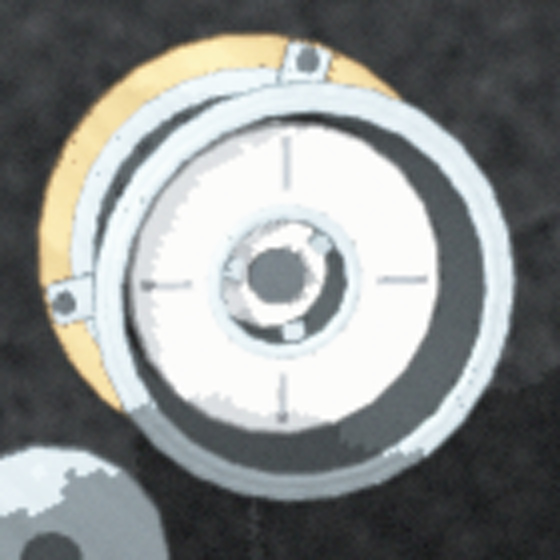

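```bash
python3 - <<'E'
from h import *
np.set_printoptions(precision=2,suppress=True)
o=ctrl.get_obs(); R=toolR(o);e=o['ee_pos']
print('bush',wonz(o,328,159.2,90),wonz(o,328.2,160,90),'rim',wonz(o,333.4,161.9,117))
W=cv2.imread('pics/w6.png'); cv2.imwrite('pics/w6b.png',cv2.resize(W[190:330,200:340],None,fx=4.2,fy=4.2,interpolation=cv2.INTER_CUBIC))
# predicted circle of handle top & collar if rod on axis with tip at e+48.4 in x
for nm,x,r in (('handle top',48.4-118,16.5),('handle bottom',48.4-80,16.5),('collar top',48.4-30,19),('tip',48.4,6)):
    for z in (0,2.5): 
        p=e+R@np.array([x,0,z]); print(nm,z,wproj(o,p),'top/bot rows',wproj(o,e+R@np.array([x,0,z-r]))[1],wproj(o,e+R@np.array([x,0,z+r]))[1])
E
```

```text
bush [589.02 231.11  90.  ] [589.17 231.87  90.  ] rim [588.12 230.23 117.  ]
handle top 0 (np.float64(270.07128733157214), np.float64(295.1932837704946)) top/bot rows 256.9418488650692 331.22488909064396
handle top 2.5 (np.float64(270.07173169095535), np.float64(300.7904187223471)) top/bot rows 262.8882966285515 336.50261058216125
handle bottom 0 (np.float64(269.9808033923921), np.float64(257.82352343431063)) top/bot rows 226.56927864605677 287.6216090640022
handle bottom 2.5 (np.float64(269.98148418673895), np.float64(262.4294241076011)) top/bot rows 231.4025828855114 292.0157853999425
collar top 0 (np.float64(269.90572166714543), np.float64(226.8148593164526)) top/bot rows 197.75287423822442 254.6422977837538
collar top 2.5 (np.float64(269.9064737670961), np.float64(230.54517058788417)) top/bot rows 201.6502677420665 258.21604525713855
tip 0 (np.float64(269.8741078181531), np.float64(213.75837690800762)) top/bot rows 205.6553963742295 221.76331699814034
tip 2.5 (np.float64(269.87485598840044), np.float64(217.1055807753348)) top/bot rows 209.04366813004447 225.0701951286592
```

View pics/w6b.png

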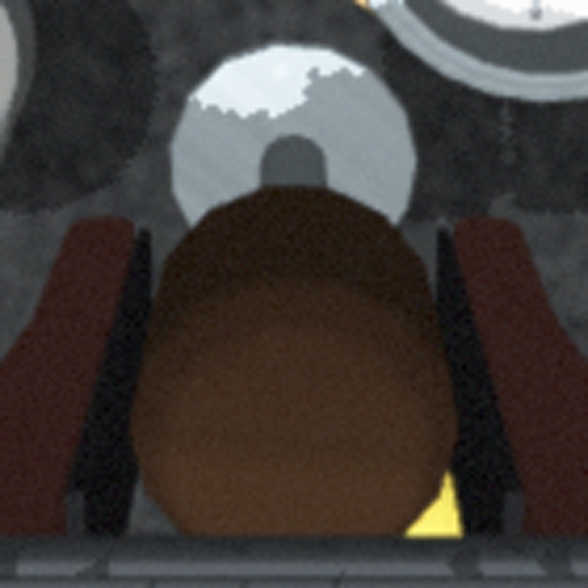

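The second yaw gives the bush at (589.1,231.3), agreeing with the first, so the 2 mm collar offset is real. Moving over the bush.

{"name": "move_arm", "arguments": {"rows": [[-6, 0, 0, 0, 1], [-20, -1, 0, 0, 1], [-38, -2, 0, 0, 1], [-52, -2, 0, 0, 1], [-60, -2, 0, 0, 1], [-61, -2, 0, 0, 1], [-61, -2, -10, 0, 1], [-61, -2, -30, 0, 1], [-61, -2, -50, 0, 1], [-61, -2, -65, 0, 1], [-61, -2, -73, 0, 1], [-61, -2, -73, 0, 1]]}}

```text
t: 12.1
ee_pos: [588.2, 229.4, 149.9]
orientation: [-0.852, 1.399, 0.848]
ft_force: [0.6, -0.5, -1.7]
width: 32.5
```

```bash
python3 - <<'E'
from h import *
np.set_printoptions(precision=2,suppress=True)
o=ctrl.get_obs(); print(o['ee_pos'],o['width'],o['ft_force'],o['moment'],o['qpos'],o['t'])
W=snap('wrist','w7.png');S=snap('scene','s7.png')
a=cv2.resize(W[130:270,180:360],(540,420),interpolation=cv2.INTER_CUBIC)
b=cv2.resize(S[170:290,250:340],(315,420),interpolation=cv2.INTER_CUBIC)
cv2.imwrite('pics/j7.png',np.hstack([a,b])[:, :800])
E
```

```text
[588.2  229.41 149.89] 32.50342166638593 [ 0.56 -0.54 -1.69] [0.12 0.08 0.01] [ 0.35  0.47  1.64 -0.    1.03 -2.31] 12.1
```

View pics/j7.png

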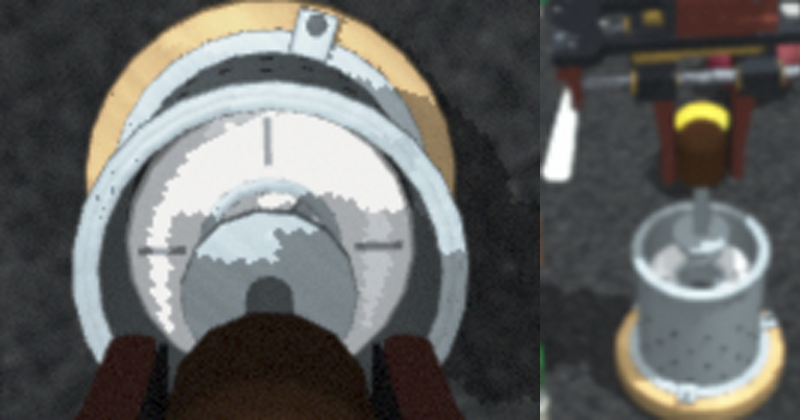

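```bash
python3 - <<'E'
from h import *
np.set_printoptions(precision=2,suppress=True)
o=ctrl.get_obs(); R=toolR(o);e=o['ee_pos']
W=cv2.imread('pics/w7.png'); cv2.imwrite('pics/w7a.png',cv2.resize(W[150:260,210:330],None,fx=5.4,fy=5.4,interpolation=cv2.INTER_CUBIC))
print(R.T@(wonz(o,180+268.5/3,212.3,90)-e), R.T@(wonz(o,180+269/3,229,e[2]-18.4)-e))
E
```

```text
[61.02 -0.27  2.49] [18.4  -0.15  1.46]
```

View pics/w7a.png

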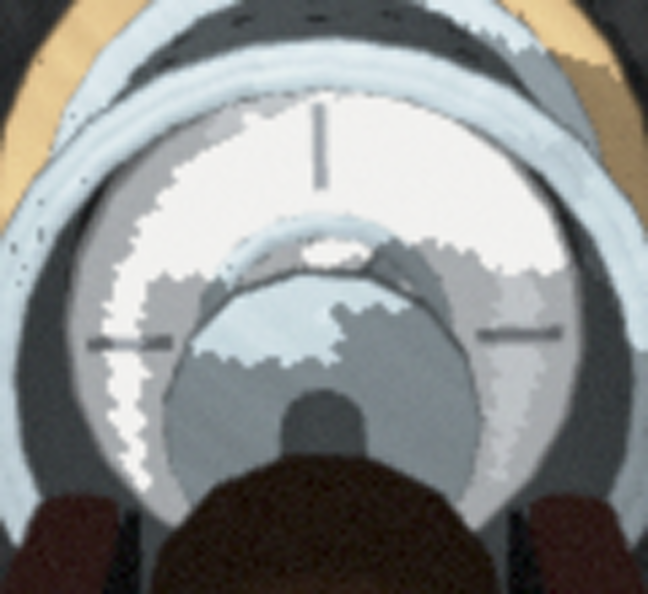

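The collar and bush are centred within about 0.3 mm laterally and about 1 mm in depth. Now down by feel.

{"name": "move_arm", "arguments": {"rows": [[0.2, 0.4, -4, 0, 1], [0.2, 0.4, -9, 0, 1], [0.2, 0.4, -13, 0, 1], [0.2, 0.4, -16, 0, 1], [0.2, 0.4, -18, 0, 1], [0.2, 0.4, -18, 0, 1]]}}

```text
t: 12.95
ee_pos: [588.9, 230.0, 132.8]
orientation: [-0.853, 1.398, 0.848]
ft_force: [-0.3, 0.7, -1.7]
width: 32.3
```

```bash
cat > st.py <<'E'
from h import *
np.set_printoptions(precision=2,suppress=True)
o=ctrl.get_obs(); print(o['ee_pos'],o['width'],o['ft_force'],o['moment'],o['qpos'][[0,5]],o['t'])
E
python3 st.py
```

```text
[588.94 230.   132.83] 32.31796368990178 [-0.29  0.73 -1.65] [0.03 0.01 0.06] [ 0.36 -2.31] 12.95
```

{"name": "move_arm", "arguments": {"rows": [[0, 0, -1.5, 0, 1], [0, 0, -3, 0, 1], [0, 0, -4, 0, 1], [0, 0, -4, 0, 1]]}}

```text
t: 13.45
ee_pos: [589.1, 230.1, 129.1]
orientation: [-0.853, 1.397, 0.848]
ft_force: [-1.8, 0.2, -0.0]
width: 32.0
```

{"name": "move_arm", "arguments": {"rows": [[0, 0, -1.5, 0, 1], [0, 0, -3, 0, 1], [0, 0, -3, 0, 1]]}}

```text
t: 13.82
ee_pos: [589.8, 230.5, 128.3]
orientation: [-0.852, 1.395, 0.847]
ft_force: [-3.4, -0.3, 14.3]
width: 32.0
```

```bash
python3 st.py
```

```text
[589.85 230.54 128.3 ] 31.973232904362124 [-3.41 -0.29 14.31] [-0.04  1.05 -0.01] [ 0.36 -2.31] 13.825
```

Contact at TCP z 128.3 puts the collar about 15 mm above the face, within the 7–16 mm given. The press is a little high at about 16 N, so I'll ease to about 8 N and start turning clockwise.

{"name": "move_arm", "arguments": {"rows": [[-0.6, 0, -0.8, 0, 1], [-0.7, 0.2, -1.1, -0.1, 1], [-0.9, 0.5, -1.1, -0.25, 1], [-1.1, 0.7, -1.1, -0.4, 1], [-1.3, 0.9, -1.1, -0.55, 1], [-1.3, 0.9, -1.1, -0.55, 1]]}}

```text
t: 14.58
ee_pos: [588.8, 231.5, 127.5]
orientation: [-0.429, 1.526, 0.423]
ft_force: [-0.5, -0.9, 1.8]
width: 32.3
```

```bash
python3 st.py
```

```text
[588.85 231.53 127.48] 32.34269262183738 [-0.49 -0.93  1.76] [ 0.05  0.08 -0.02] [ 0.36 -1.75] 14.575
```

{"name": "move_arm", "arguments": {"rows": [[0, 0.1, -1, -0.05, 1], [-0.1, 0.3, -1.7, -0.18, 1], [-0.2, 0.5, -1.7, -0.34, 1], [-0.3, 0.7, -1.7, -0.5, 1], [-0.3, 0.7, -1.7, -0.5, 1]]}}

```text
t: 15.2
ee_pos: [588.8, 232.2, 126.1]
orientation: [-0.041, 1.568, 0.034]
ft_force: [-0.3, -0.6, 2.2]
width: 32.5
```

```bash
python3 st.py
```

```text
[588.83 232.24 126.1 ] 32.524848539711456 [-0.28 -0.61  2.16] [-0.05  0.04  0.06] [ 0.36 -1.26] 15.2
```

{"name": "move_arm", "arguments": {"rows": [[0, 0, -1.5, 0, 1], [0, 0.1, -2.5, -0.08, 1], [0.1, 0.2, -2.8, -0.24, 1], [0.2, 0.3, -3, -0.4, 1], [0.2, 0.3, -3, -0.4, 1]]}}

```text
t: 15.82
ee_pos: [589.1, 232.7, 123.8]
orientation: [0.271, 1.552, -0.277]
ft_force: [-1.7, -0.4, 7.0]
width: 32.3
```

```bash
python3 st.py
```

```text
[589.14 232.66 123.83] 32.32370283101822 [-1.75 -0.44  7.03] [-0.27  0.42 -0.05] [ 0.36 -0.86] 15.825
```

{"name": "move_arm", "arguments": {"rows": [[0, 0.1, -1.2, -0.1, 1], [0, 0.2, -1.8, -0.25, 1], [0.1, 0.4, -2.4, -0.4, 1], [0.2, 0.5, -3, -0.55, 1], [0.2, 0.5, -3, -0.55, 1]]}}

```text
t: 16.45
ee_pos: [589.5, 233.3, 121.7]
orientation: [0.696, 1.454, -0.703]
ft_force: [-2.6, -1.1, 7.8]
width: 32.5
```

```bash
python3 st.py; python3 - <<'E'
from h import *
W=snap('wrist','w8.png'); S=snap('scene','s8.png')
a=cv2.resize(W[130:270,180:360],(540,420),interpolation=cv2.INTER_CUBIC)
b=cv2.resize(S[170:290,250:340],(315,420),interpolation=cv2.INTER_CUBIC)
cv2.imwrite('pics/j8.png',np.hstack([a,b])[:, :800])
E
```

```text
[589.54 233.27 121.71] 32.4668750938652 [-2.63 -1.14  7.85] [-0.26  0.51 -0.1 ] [ 0.36 -0.31] 16.45
```

View pics/j8.png

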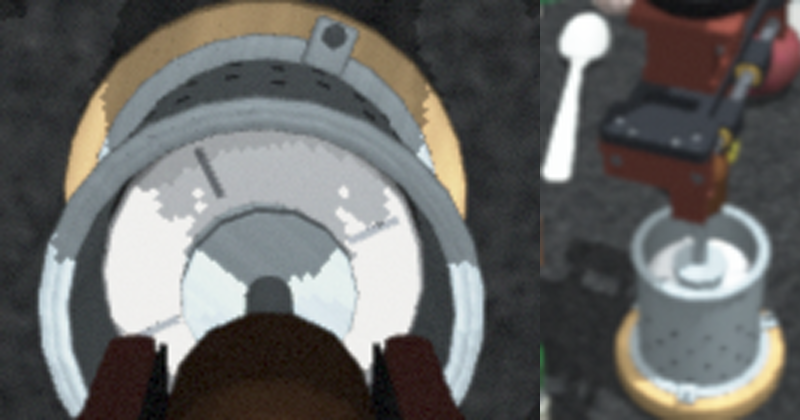

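The thread is caught: it sank 2.1 mm for 0.55 rad, matching 3.8 mm/rad. The collar is unmoved in the hand (180–357, top row 208 in the crop, as before), so there's no slip. Carrying on.

{"name": "move_arm", "arguments": {"rows": [[0, 0, -1.1, -0.1, 1], [0, 0, -1.7, -0.25, 1], [0, 0, -2.3, -0.4, 1], [0, 0.1, -2.9, -0.55, 1], [0, 0.1, -3.4, -0.7, 1], [0, 0.1, -3.4, -0.7, 1]]}}

```text
t: 17.3
ee_pos: [590.2, 233.5, 119.2]
orientation: [1.222, 1.199, -1.227]
ft_force: [-1.7, -1.8, 6.8]
width: 32.4
```

```bash
python3 st.py
```

```text
[590.22 233.53 119.19] 32.446953466147974 [-1.7  -1.77  6.8 ] [-0.31  0.23 -0.03] [0.36 0.38] 17.3
```

{"name": "move_arm", "arguments": {"rows": [[-0.1, -0.1, -1.1, -0.1, 1], [-0.1, -0.1, -1.7, -0.25, 1], [-0.1, -0.2, -2.3, -0.4, 1], [-0.1, -0.2, -2.9, -0.55, 1], [-0.1, -0.3, -3.4, -0.7, 1], [-0.1, -0.3, -3.4, -0.7, 1]]}}

```text
t: 18.05
ee_pos: [590.9, 233.3, 116.6]
orientation: [1.715, 0.78, -1.716]
ft_force: [0.1, -0.8, 6.6]
width: 32.9
```

```bash
python3 st.py
```

```text
[590.88 233.32 116.63] 32.895356469102936 [ 0.07 -0.82  6.57] [-0.34  0.2  -0.01] [0.36 1.07] 18.05
```

{"name": "move_arm", "arguments": {"rows": [[0, -0.1, -1.1, -0.1, 1], [0, -0.2, -1.7, -0.25, 1], [0, -0.3, -2.3, -0.4, 1], [0, -0.3, -2.6, -0.5, 1], [0, -0.3, -2.6, -0.5, 1]]}}

```text
t: 18.68
ee_pos: [591.3, 232.9, 114.8]
orientation: [2.028, 0.366, -2.027]
ft_force: [-1.1, -2.1, 8.7]
width: 32.3
```

```bash
python3 st.py
```

```text
[591.3  232.86 114.77] 32.34874105383377 [-1.08 -2.14  8.68] [-0.4   0.43 -0.04] [0.36 1.57] 18.675
```

{"name": "move_arm", "arguments": {"rows": [[-0.2, -0.1, -0.8, -0.05, 1], [-0.2, -0.2, -1.2, -0.13, 1], [-0.2, -0.2, -1.4, -0.2, 1], [-0.2, -0.2, -1.4, -0.2, 1]]}}

```text
t: 19.18
ee_pos: [591.4, 232.6, 114.1]
orientation: [2.139, 0.172, -2.137]
ft_force: [-1.9, -1.6, 6.6]
width: 32.6
```

```bash
python3 st.py; python3 - <<'E'
from h import *
W=snap('wrist','w9.png'); S=snap('scene','s9.png')
a=cv2.resize(W[130:270,180:360],(540,420),interpolation=cv2.INTER_CUBIC)
b=cv2.resize(S[170:290,250:340],(315,420),interpolation=cv2.INTER_CUBIC)
cv2.imwrite('pics/j9.png',np.hstack([a,b])[:, :800])
E
```

```text
[591.43 232.61 114.08] 32.5905240820524 [-1.86 -1.61  6.62] [-0.32  0.54 -0.03] [0.36 1.77] 19.175
```

View pics/j9.png

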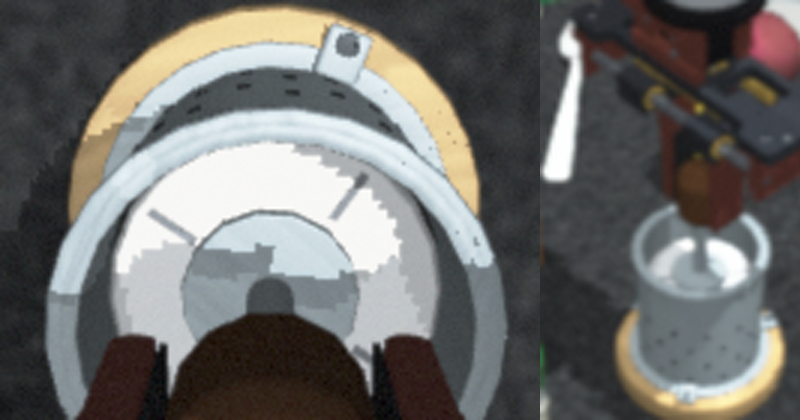

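{"name": "move_arm", "arguments": {"rows": [[-0.2, -0.1, -0.8, -0.04, 1], [-0.2, -0.2, -1, -0.1, 1], [-0.2, -0.2, -1, -0.1, 1]]}}

```text
t: 19.65
ee_pos: [591.5, 232.4, 113.8]
orientation: [2.19, 0.072, -2.187]
ft_force: [-0.9, -1.1, 7.0]
width: 32.9
```

```bash
python3 st.py
```

```text
[591.52 232.37 113.78] 32.924106118847064 [-0.89 -1.07  7.  ] [-0.28  0.47 -0.01] [0.36 1.86] 19.65
```

{"name": "move_arm", "arguments": {"rows": [[-0.2, -0.1, -0.8, -0.04, 1], [-0.2, -0.2, -1, -0.1, 1], [-0.2, -0.2, -1, -0.1, 1]]}}

```text
t: 20.02
ee_pos: [591.5, 232.1, 113.5]
orientation: [-2.208, 0.034, 2.203]
ft_force: [-1.7, -1.6, 8.1]
width: 32.8
```

```bash
python3 st.py
```

```text
[591.52 232.14 113.48] 32.786545757328504 [-1.67 -1.57  8.1 ] [-0.28  0.57 -0.05] [0.36 1.96] 20.025
```

{"name": "move_arm", "arguments": {"rows": [[-0.2, -0.1, -0.8, -0.04, 1], [-0.2, -0.2, -1, -0.1, 1], [-0.2, -0.2, -1, -0.1, 1]]}}

```text
t: 20.4
ee_pos: [591.4, 232.1, 113.5]
orientation: [-2.158, 0.136, 2.153]
ft_force: [-2.5, 0.1, 10.3]
width: 32.7
```

```bash
python3 st.py
```

```text
[591.41 232.08 113.48] 32.65295062018902 [-2.47  0.12 10.3 ] [-0.25  0.73 -0.04] [0.36 2.05] 20.4
```

{"name": "move_arm", "arguments": {"rows": [[-0.2, -0.1, -0.8, -0.04, 1], [-0.2, -0.2, -1, -0.1, 1], [-0.2, -0.2, -1, -0.1, 1]]}}

```text
t: 20.78
ee_pos: [591.2, 232.0, 113.5]
orientation: [-2.106, 0.235, 2.101]
ft_force: [-3.9, -1.0, 9.6]
width: 32.7
```

```bash
python3 st.py
```

```text
[591.21 231.98 113.46] 32.699829292770374 [-3.95 -1.04  9.56] [-0.26  0.84  0.07] [0.36 2.15] 20.775
```

The sink has stopped at z 113.5, about the predicted home height, and the moment is starting to rise. Small steps from here.

{"name": "move_arm", "arguments": {"rows": [[-0.4, -0.1, -0.9, -0.03, 1], [-0.5, -0.1, -0.9, -0.06, 1], [-0.5, -0.1, -0.9, -0.06, 1]]}}

```text
t: 21.15
ee_pos: [591.0, 231.9, 113.4]
orientation: [-2.076, 0.289, 2.069]
ft_force: [-2.5, -0.4, 7.9]
width: 32.5
```

```bash
python3 st.py
```

```text
[590.95 231.91 113.44] 32.457598414516745 [-2.53 -0.36  7.87] [-0.29  0.61  0.21] [0.36 2.21] 21.15
```

Moment is 0.21 Nm, which is snug. I'll check the picture before drawing.

```bash
python3 - <<'E'
from h import *
o=ctrl.get_obs()
W=snap('wrist','w10.png'); S=snap('scene','s10.png')
a=cv2.resize(W[130:270,180:360],(540,420),interpolation=cv2.INTER_CUBIC)
b=cv2.resize(S[170:290,250:340],(315,420),interpolation=cv2.INTER_CUBIC)
cv2.imwrite('pics/j10.png',np.hstack([a,b])[:, :800])
# tick line yaw in each view: centre bush -> tick far end, w6 and w10
E
```

```text
(no output)
```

View pics/j10.png

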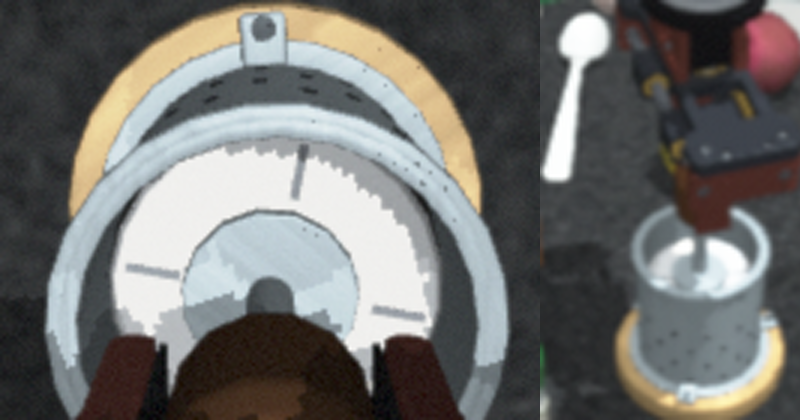

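```bash
python3 - <<'E'
from h import *
o=ctrl.get_obs()
def yaw(o,a,b,): 
    p=wonz(o,*a,90);q=wonz(o,*b,90); d=q-p; return np.degrees(np.arctan2(d[1],d[0]))%90
print('w10',yaw(o,(180+125/3,130+266/3),(180+425/3,130+316/3)),yaw(o,(180+304/3,130+147/3),(180+296/3,130+198/3)))
# w6 pose
o6=dict(ee_pos=np.array([649.33,231.55,223.53]),orientation=np.array([-0.852,1.398,0.848]))
f=lambda x,y:(257+x/4,89+y/4)
print('w6',yaw(o6,f(140,286),f(428,280)),yaw(o6,f(287,137),f(283,425)))
E
```

```text
w10 64.1836530431429 65.75191511858623
w6 63.77903860330309 64.19506794389868
```

The follower's tick yaw is unchanged (64–65° against 64°) and the collar is flat on the face. Drawing straight up.

{"name": "move_arm", "arguments": {"rows": [[-0.2, 0, 1, 0, 1], [-0.2, 0, 3, 0, 1], [-0.2, 0, 6, 0, 1], [-0.2, 0, 9, 0, 1], [-0.2, 0, 12, 0, 1], [-0.2, 0, 12, 0, 1]]}}

```text
t: 22.0
ee_pos: [590.5, 231.8, 125.7]
orientation: [-2.076, 0.289, 2.07]
ft_force: [-0.4, -0.5, -8.6]
width: 32.2
```

```bash
python3 st.py;  python3 - <<'E'
from h import *
W=snap('wrist','w11.png'); S=snap('scene','s11.png')
a=cv2.resize(W[130:270,180:360],(540,420),interpolation=cv2.INTER_CUBIC)
b=cv2.resize(S[170:290,250:340],(315,420),interpolation=cv2.INTER_CUBIC)
cv2.imwrite('pics/j11.png',np.hstack([a,b])[:, :800])
E
```

```text
[590.52 231.76 125.72] 32.22725325105548 [-0.42 -0.49 -8.64] [-0.13  0.24  0.03] [0.36 2.2 ] 22.0
```

View pics/j11.png

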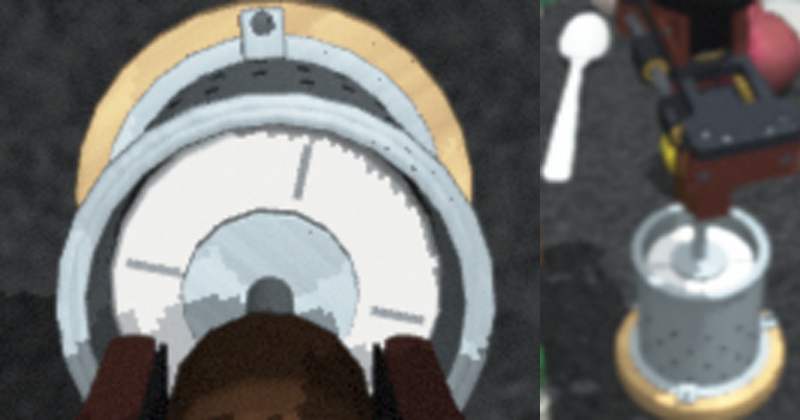

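The follower is rising with the rod, at 8.6 N down. Continuing.

{"name": "move_arm", "arguments": {"rows": [[0, 0, 4, 0, 1], [0, 0, 10, 0, 1], [0, 0, 18, 0, 1], [0, 0, 26, 0, 1], [0, 0, 34, 0, 1], [0, 0, 42, 0, 1], [0, 0, 50, 0, 1], [0, 0, 60, 0, 1], [0, 0, 72, 0, 1], [0, 0, 84, 0, 1], [0, 0, 92, 0, 1], [0, 0, 92, 0, 1]]}}

```text
t: 23.6
ee_pos: [591.0, 231.9, 218.6]
orientation: [-2.077, 0.288, 2.068]
ft_force: [-0.4, -0.0, -3.9]
width: 32.8
```

```bash
python3 st.py;  python3 - <<'E'
from h import *
W=snap('wrist','w12.png'); S=snap('scene','s12.png')
a=cv2.resize(W[:,100:440],(486,600)); b=cv2.resize(S[120:350,230:370],(365,600),interpolation=cv2.INTER_CUBIC)
cv2.imwrite('pics/j12.png',np.hstack([a,b])[:, :800])
E
```

```text
[591.   231.94 218.6 ] 32.75088417212001 [-0.37 -0.02 -3.93] [0.02 0.09 0.  ] [0.36 2.2 ] 23.6
```

View pics/j12.png

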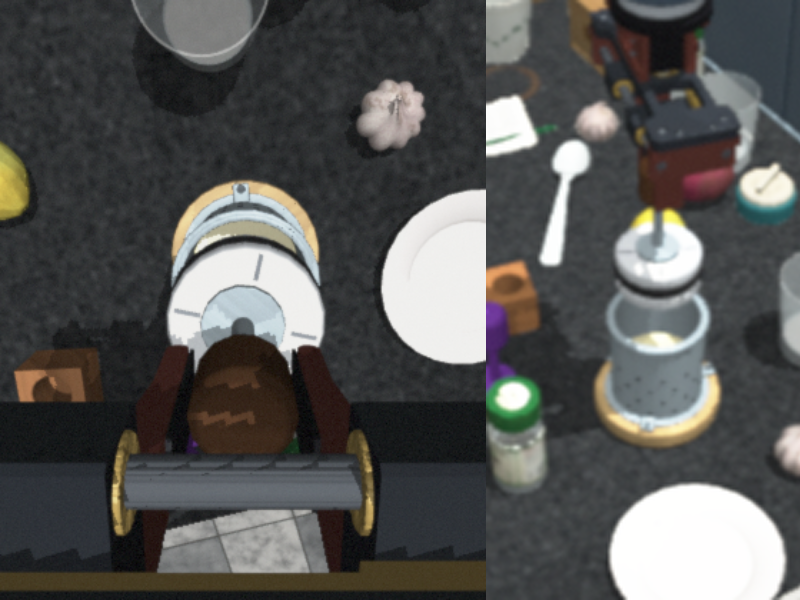

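The follower is clear of the mould, with its underside at about 161 and the plate at the right. Estimating the plate from earlier views.

```bash
python3 - <<'E'
from h import *
np.set_printoptions(precision=1,suppress=True)
o5=dict(ee_pos=np.array([649.29,231.45,223.38]),orientation=np.array([0.161,1.567,-0.164]))
print(wonz(o5,10+272/3.3,289/3.3,15), wonz(o5,10+282/3.3,296/3.3,5))
W=cv2.imread('pics/w5.png'); m=(W.min(2)>200).astype(np.uint8)
print('top', onz('top',360,238,14))
S=cv2.imread('pics/scene0.png'); g=cv2.cvtColor(S,cv2.COLOR_BGR2GRAY)
m=(S.min(2)>200).astype(np.uint8); m[:, 346:]=0; m[:,:270]=0
c,_=cv2.findContours(m,0,1); c=max(c,key=cv2.contourArea); e=cv2.fitEllipse(c); print(e,onz('scene',*e[0],14))
# rod axis in tool frame offset check from current: current collar vs bush known
E
```

```text
[516.2  64.2  15. ] [517.5  62.3   5. ]
top [515.9  63.7  14. ]
((310.3255615234375, 354.8404541015625), (63.50246047973633, 115.9931640625), 179.77874755859375) [489.1  16.9  14. ]
```

{"name": "move_arm", "arguments": {"rows": [[-3, -7, 0, 0, 1], [-12, -28, 0, 0, 1], [-25, -58, 0, 0, 1], [-39, -90, 0, 0, 1], [-53, -122, 0, 0, 1], [-64, -148, 0, 0, 1], [-71, -164, 0, 0, 1], [-73, -168.6, 0, 0, 1], [-73, -168.6, -20, 0, 1], [-73, -168.6, -45, 0, 1], [-73, -168.6, -60, 0, 1], [-73, -168.6, -60, 0, 1]]}}

```text
t: 25.2
ee_pos: [516.6, 63.3, 156.4]
orientation: [-2.074, 0.289, 2.073]
ft_force: [0.4, 0.2, -3.5]
width: 32.4
```

```bash
python3 st.py;  python3 - <<'E'
from h import *
o=ctrl.get_obs()
W=snap('wrist','w13.png'); S=snap('scene','s13.png')
print(wproj(o,(516.3,63.8,15)))
cv2.imwrite('pics/w13c.png',cv2.resize(W[60:290,140:400],None,fx=2.6,fy=2.6,interpolation=cv2.INTER_CUBIC))
cv2.imwrite('pics/s13c.png',cv2.resize(S[190:390,230:400],None,fx=3,fy=3,interpolation=cv2.INTER_CUBIC))
E
```

```text
[516.64  63.31 156.44] 32.43240003632515 [ 0.36  0.22 -3.48] [0.03 0.17 0.  ] [0.1  1.95] 25.2
(np.float64(269.13691545162806), np.float64(187.88010625562106))
```

View pics/w13c.png

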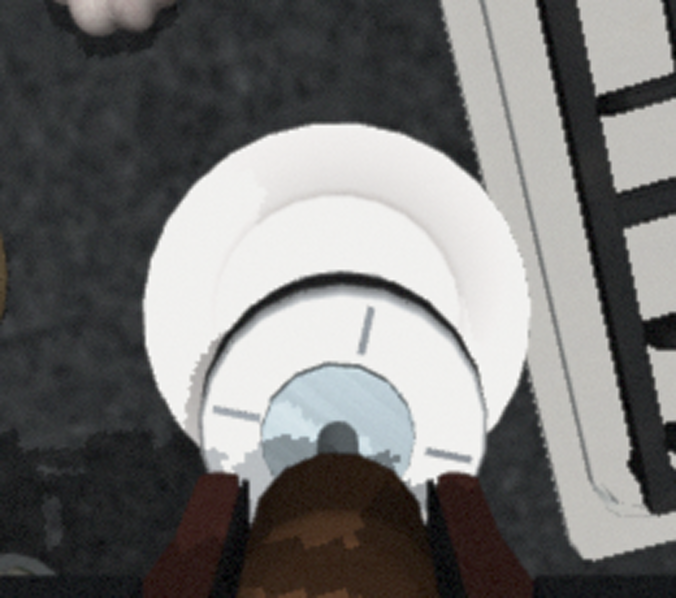

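View pics/s13c.png

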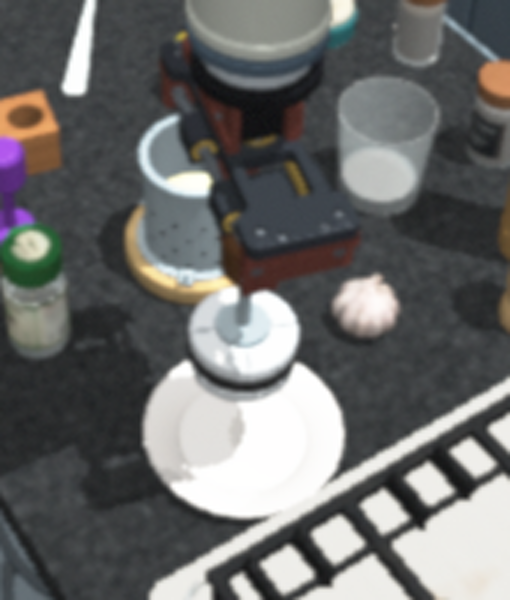

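```bash
python3 - <<'E'
from h import *
from scipy.optimize import least_squares
np.set_printoptions(precision=1,suppress=True)
def fit(P,r=None):
    P=np.array(P)[:,:2]
    if r: f=lambda q:np.hypot(P[:,0]-q[0],P[:,1]-q[1])-r; q0=P.mean(0)
    else: f=lambda q:np.hypot(P[:,0]-q[0],P[:,1]-q[1])-q[2]; q0=[*P.mean(0),70]
    s=least_squares(f,q0,loss='soft_l1'); return s.x,np.abs(s.fun).mean()
o=ctrl.get_obs()
c=lambda x,y:(140+x/2.6,60+y/2.6)
pts=[(144,305),(150,265),(172,215),(205,172),(250,142),(300,126),(345,123),(390,130),(430,145),(470,172),(500,208),(522,255),(530,305),(526,345),(512,390),(150,345),(163,395),(185,430)]
for z in (13,15):print(z,fit([wonz(o,*c(*p),z) for p in pts]),fit([wonz(o,*c(*p),z) for p in pts],72))
inn=[(232,245),(255,220),(290,202),(335,194),(380,200),(420,222),(445,250),(460,290)]
print('inner',fit([wonz(o,*c(*p),5) for p in inn],48))
o5=dict(ee_pos=np.array([649.29,231.45,223.38]),orientation=np.array([0.161,1.567,-0.164]))
p5=[(52,270),(60,200),(90,130),(150,78),(240,58),(320,76),(400,125),(460,195),(492,290),(488,370),(450,440),(380,500),(300,521),(200,495),(110,410)]
print('w5',fit([wonz(o5,10+x/3.3,y/3.3,15) for x,y in p5]))
# scene: current s13 plate lower contour
cs=lambda x,y:(230+x/3,190+y/3)
ps=[(143,430),(150,395),(165,370),(150,465),(175,495),(210,512),(245,518),(285,508),(320,480),(342,445),(340,405),(320,375)]
print('scene',fit([onz('scene',*cs(*p),15) for p in ps],72))
fl=[(200,425),(210,380),(240,330),(285,303),(340,295),(400,302),(450,335),(475,375),(487,425)]
P=[wonz(o,*c(*p),o['ee_pos'][2]-48.4+25) for p in fl]; print('follower face',fit(P,36.5),fit(P))
cl=[(262,440),(262,420),(275,393),(300,370),(337,364),(375,372),(400,392),(414,425),(412,445)]
P=[wonz(o,*c(*p),o['ee_pos'][2]-48.4+30) for p in cl]; print('collar',fit(P,19))
E
```

```text
13 (array([521.1,  62.5,  72. ]), np.float64(0.30680960696131304)) (array([521.1,  62.5]), np.float64(0.302112223179818))
15 (array([521.5,  62.4,  71.6]), np.float64(0.3050732843276431)) (array([521. ,  62.4]), np.float64(0.38425865592261643))
inner (array([520.3,  62.8]), np.float64(0.3931865334965483))
w5 (array([519.3,  63.4,  71.3]), np.float64(0.7377787330951264))
scene (array([520.3,  61.9]), np.float64(1.660348091074263))
follower face (array([515.4,  62.4]), np.float64(0.4400743870554346)) (array([516.1,  62.2,  35.9]), np.float64(0.2633741078249396))
collar (array([517.1,  63.5]), np.float64(0.2423440273576267))
```

The plate centre fits at (520.5,62.5) from the outer circle (residual 0.3 mm), the inner circle and the scene view. The follower is at (516,62.5). I'll shift +4.3 in x and lower.

{"name": "move_arm", "arguments": {"rows": [[2, 0, 0, 0, 1], [4.3, 0, -5, 0, 1], [4.3, 0, -20, 0, 1], [4.3, 0, -40, 0, 1], [4.3, 0, -58, 0, 1], [4.3, 0, -72, 0, 1], [4.3, 0, -80, 0, 1], [4.3, 0, -85, 0, 1], [4.3, 0, -88, 0, 1], [4.3, 0, -88, 0, 1]]}}

```text
t: 26.55
ee_pos: [522.4, 63.4, 70.1]
orientation: [-2.077, 0.289, 2.069]
ft_force: [-0.8, 0.4, -3.4]
width: 32.2
```

```bash
python3 st.py;  python3 - <<'E'
from h import *
W=snap('wrist','w14.png'); S=snap('scene','s14.png')
a=cv2.resize(W[60:290,140:400],(520,460)); b=cv2.resize(S[230:390,250:350],(280,448),interpolation=cv2.INTER_CUBIC)
cv2.imwrite('pics/j14.png',np.hstack([a[:448],b]))
E
```

```text
[522.37  63.36  70.06] 32.16027688463591 [-0.82  0.44 -3.44] [0.02 0.11 0.02] [0.1  1.95] 26.55
```

View pics/j14.png

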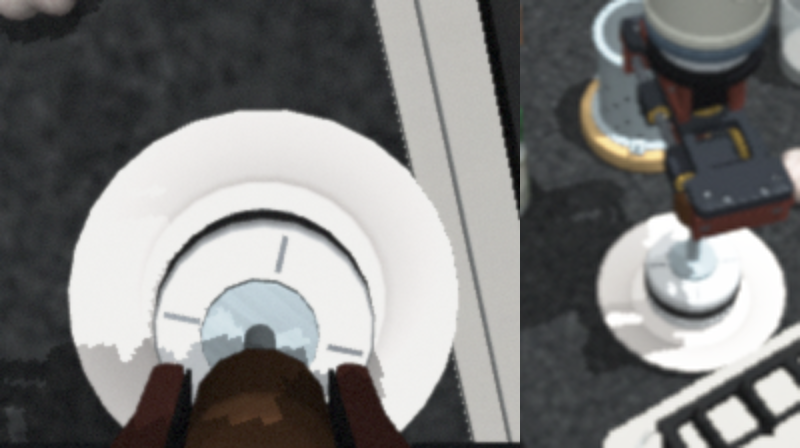

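{"name": "move_arm", "arguments": {"rows": [[-0.8, 0, -2, 0, 1], [-0.8, 0, -4, 0, 1], [-0.8, 0, -5.5, 0, 1], [-0.8, 0, -6.5, 0, 1], [-0.8, 0, -6.5, 0, 1]]}}

```text
t: 27.28
ee_pos: [521.6, 63.4, 63.6]
orientation: [-2.077, 0.289, 2.069]
ft_force: [-0.1, 0.8, -3.9]
width: 32.5
```

```bash
python3 st.py
```

```text
[521.64  63.36  63.65] 32.51179099693328 [-0.05  0.81 -3.89] [0.02 0.15 0.05] [0.1  1.95] 27.275
```

{"name": "move_arm", "arguments": {"rows": [[0, 0, -0.8, 0, 1], [0, 0, -1.5, 0, 1], [0, 0, -1.5, 0, 1]]}}

```text
t: 27.65
ee_pos: [522.0, 63.5, 62.5]
orientation: [-2.077, 0.288, 2.068]
ft_force: [-0.2, 0.1, 1.3]
width: 32.5
```

```bash
python3 st.py
```

```text
[521.98  63.49  62.51] 32.532542371212216 [-0.19  0.08  1.25] [0.16 0.3  0.01] [0.1  1.95] 27.65
```

Contact: the load has gone from -3.9 to +1.3 N. I'll check centring before letting go.

```bash
python3 - <<'E'
from h import *
W=snap('wrist','w15.png'); S=snap('scene','s15.png')
cv2.imwrite('pics/w15c.png',cv2.resize(W[100:290,150:400],None,fx=3,fy=3,interpolation=cv2.INTER_CUBIC))
E
```

```text
(no output)
```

View pics/w15c.png

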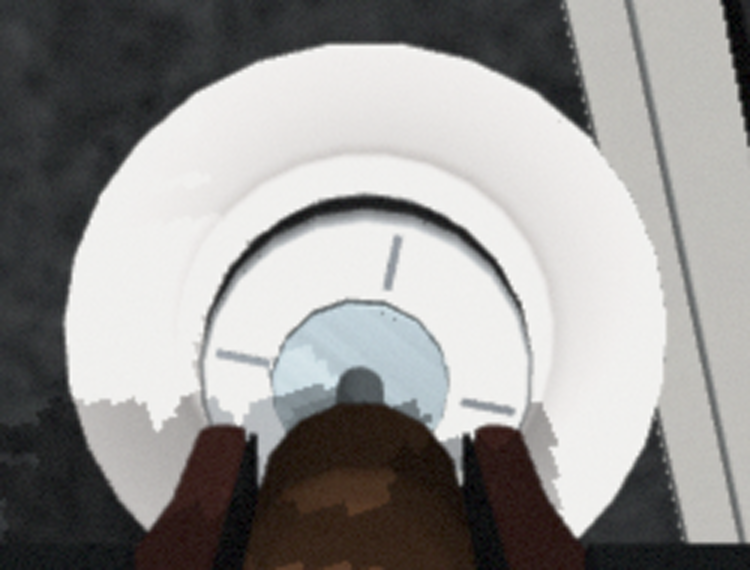

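{"name": "move_arm", "arguments": {"rows": [[0, 0, 0, 0, 0.4], [0, 0, 0, 0, -1], [0, 0, 0, 0, -1], [0, 0, 0, 0, -1], [0, 0, 0, 0, -1], [0, 0, 0, 0, -1]]}}

```text
t: 28.5
ee_pos: [522.0, 63.5, 62.5]
orientation: [-2.078, 0.288, 2.068]
ft_force: [0.6, 0.2, -1.2]
width: 79.0
```

{"name": "move_arm", "arguments": {"rows": [[0, 0, 5, 0, -1], [0, 0, 20, 0, -1], [0, 0, 45, 0, -1], [0, 0, 75, 0, -1], [0, 0, 105, 0, -1], [0, 0, 130, 0, -1], [0, 0, 145, 0, -1], [-40, 0, 150, 0, -1], [-80, 0, 150, 0, -1], [-80, 0, 150, 0, -1]]}}

```text
t: 29.75
ee_pos: [439.4, 63.4, 212.6]
orientation: [-2.076, 0.288, 2.07]
ft_force: [0.9, -0.5, 0.1]
width: 87.8
```

```bash
python3 st.py; python3 - <<'E'
from h import *
W=snap('wrist','w16.png'); S=snap('scene','s16.png')
E
```

```text
[439.4   63.37 212.56] 87.77261318468337 [ 0.93 -0.48  0.12] [ 0.05  0.14 -0.02] [0.12 1.96] 29.75
```

View pics/w16.png

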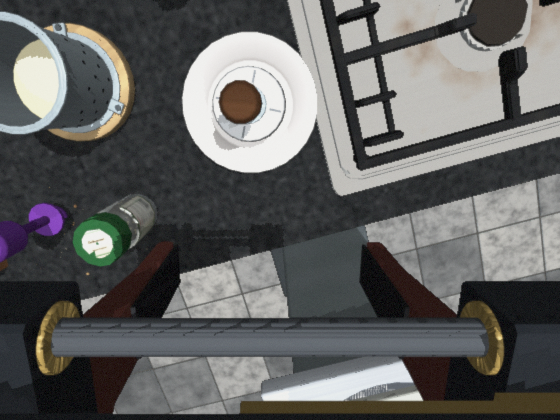

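View pics/s16.png

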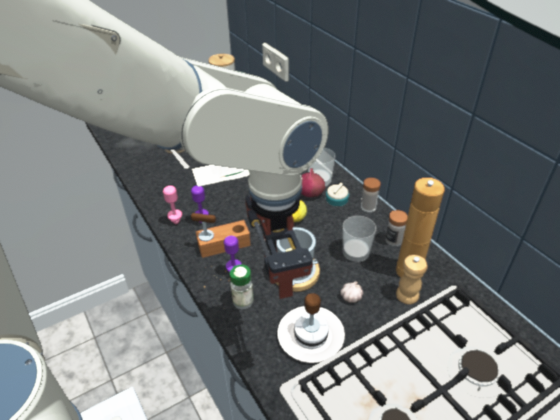

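```bash
python3 - <<'E'
from h import *
np.set_printoptions(precision=1,suppress=True)
o=ctrl.get_obs(); W=cv2.imread('pics/w16.png')
print('plate',wonz(o,(183+317)/2,(32+173)/2,15),'follower',wonz(o,249,103.5,39),'handle',wonz(o,240.5,101.5,132))
cv2.imwrite('pics/w16c.png',cv2.resize(W[20:185,170:330],None,fx=4,fy=3.6,interpolation=cv2.INTER_CUBIC))
E
```

```text
plate [526.1  61.7  15. ] follower [524.5  61.9  39. ] handle [524.1  63.1 132. ]
```

View pics/w16c.png

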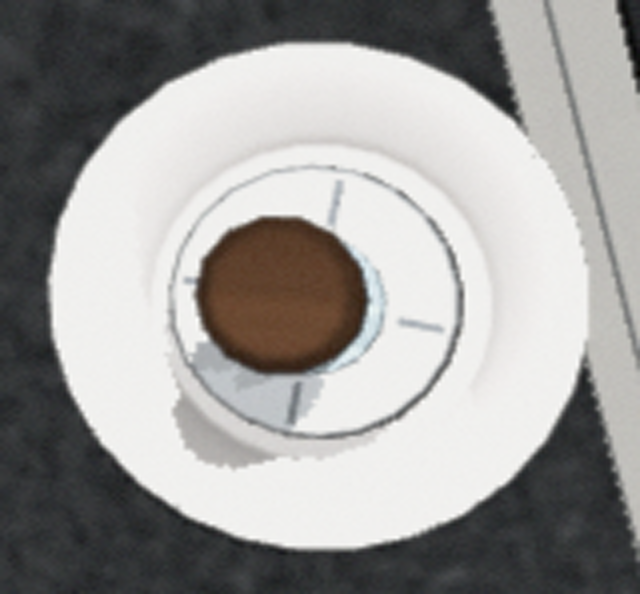

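The follower is within about 2 mm of the plate's centre, with the rod upright on it. The trier is still in its hole and the gripper is clear. Handing in.

```bash
python3 -c "
from workcell import ctrl
print(ctrl.close_job())"
```

```text
the job is handed in; nothing more can be done
None
```

The follower is standing upright in the middle of the plate with the rod still screwed in, and I handed the job in at about 30 s.

**What I did**
- **Grasp:** The first grasp failed. The fingertips sit about 35–40 mm behind the stated TCP, so the jaws only nipped the top edge of the handle and came away empty. The rod stayed in its hole. I regrasped 33 mm lower and it held.
- **Screwing in:** I screwed the rod clockwise about 4.5 rad in one grasp. It sank at about 3.7 mm per radian and stopped at the expected home height with 0.21 Nm on the wrist, which is snug.
- **Drawing and placing:** I drew the follower straight up, then set it on the plate and let go.

**What the checks showed**
- **Pressing force:** It was about 16 N at first contact and about 8–12 N after that, against the 25 N limit.
- **Follower twist:** The tick marks on its face read 64–66° after screwing and 64° before, so it did not turn.
- **Final position:** The follower is within about 2 mm of the plate's centre. The handle's axis is within about 1.3 mm of the follower's centre, so the rod is upright.
- **Other things:** The trier is still in its hole, and the other objects in view were where they started. The gripper was clear of everything.

**What disagreed:** Besides the fingertip offset, the last wrist view put the plate centre at x = 526, while an earlier fit gave x = 520.5. I judged the centring from the plate and follower measured in the same picture, where they agree.

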